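# Turn the gift tray of dates round in its spring-loaded display sleeve

## Task

The gift tray of dates is in its display sleeve back to front: swing the gate open, slide the tray right out of the green sleeve, turn it end for end so that its red end faces the gate, slide it back in against the spring pusher and swing the gate fully shut to hold it there. Keep the tray level and right way up, do not drop it, leave everything else on the counter where it is, and let go at the end.

Things in the scene. Friction and masses are not known exactly. Their poses are not given: they have to be found in the camera images.
- holder: Fixed wooden display holder flat on the counter, board 350 x 150 mm. Origin on the counter surface; x level along the sliding direction, out of the sleeve towards gate and open deck; y level across; z up. In this frame (mm): board x -200..150, y -75..75; its top (the deck, level right through the sleeve) z = 15. Sleeve x -172..-45, gate at x = 0, deck open above from the sleeve mouth to x = 150.
- sleeve_mouth (a point): Middle of the lower edge of the green sleeve's mouth, on the deck (holder x -45, y 0, z 15 mm). Axes as holder. The sleeve runs back (-x) from here, inside 59 mm wide and 38 high, walls 4, its top 41.5 mm above the deck, with a closed clear window. Its side walls flare outwards by 4 mm over the last 10 mm. A black spring pusher plate is inside at its back.
- tray_mid (a point): Centre, half-way up, of the loose closed wooden gift tray of dates: 150 long, 56 wide, 36 mm high, about 0.35 kg, clear cover. Its x runs along its length to the red end, z up. At the start the red end is at the pusher. Home with the gate shut, this point is at holder x -85, y 0, z 33 mm. When the gate opens the spring pushes the tray out by up to 18 mm, less with more friction.
- tray_red (a point): Centre of the red end face of the tray, 75 mm from tray_mid along the tray's x.
- gate_post (a point): On the axis of the upright round red post (18 mm diameter) at the gate's free end, 81 mm above the counter, where it can be pinched from above. Post top is 96 mm, the gate plate's top edge 57 mm above the counter. It is 125 mm from the hinge axis: shut, at holder x 3, y 65 mm; opening moves it towards holder +x, then round to -y.
- gate_hinge (a point): The gate's upright hinge axis, at holder x 3, y -60 mm, 81 mm above the counter. The gate is a plate 6 mm thick, 134 mm long from the hinge, with a rubber bumper on its inner face that presses on the middle of the tray's end, at holder x -10 mm, when shut.
- gate (a joint): Gate angle, rad: 0 shut (across the deck), growing as it opens (clockwise seen from above), stop at 1.95; from about 1.6 the deck is clear. Stiff friction hinge, 0.55 N m (4.5 N at the post): it stays where it is left, and shut it holds the tray against the pusher. Closing it pushes home a tray that the spring holds up to 18 mm proud: about 7 to 8 N at the post.
- pusher (a joint): Travel of the spring pusher plate, m: 0 when the tray is home behind the shut gate, 0.018 fully forward (its face then at holder x -142 mm). It presses with about 5 N at 0 and 2.5 N at 0.018.
- scoop: Bystander: blue plastic scoop, 190 mm long, 45 mm high. Origin on its underside.
- jar: Bystander: amber jar, 68 mm diameter, 110 mm high. Origin on its underside.
- bowl: Bystander: white bowl heaped with pistachios, 128 mm diameter, 60 mm high. Origin on its underside.
- giftbox: Bystander: closed green gift box with gold band, 160 x 70 x 42 mm. Origin on its underside.
- bluebox: Bystander: closed blue gift box with yellow band, 160 x 70 x 42 mm. Origin on its underside.
- basket: Bystander: blue plastic basket, 130 x 100 x 60 mm. Origin on its underside.
- tray: The same tray as tray_mid; origin at the centre of its underside, same axes.

How it is judged:
On the way, in this order (a step that is already met when the one before it is completed fails the run):
1. the gate is swung open, clear of the tray (over 1.2 rad) (value of joint gate above 1.2 rad), for 0.1 s.
2. the tray is slid right out of the sleeve (x of tray_mid in the frame of holder above 0.029 m), for 0.1 s.
3. the tray is back in the sleeve, more than two thirds of the way, red end towards the gate (y of tray_mid in the frame of holder between -0.004 and 0.004 m and z of tray_mid in the frame of holder between 0.028 and 0.038 m and angle between tray_mid's own z axis and vertical below 0.06 rad and x of tray_mid in the frame of holder below -0.05 m and x of tray_red in the frame of holder above -0.02 m), for 0.2 s.
At the end, for the whole second after the job is handed in: The tray lies flat in the sleeve, its red end towards the gate, within about 6 mm of its home position along the sleeve and 4 mm across, at rest, the pusher pressed back to within 6 mm of home, and the gate shut to within 0.07 rad (y of tray_mid in the frame of holder between -0.004 and 0.004 m and z of tray_mid in the frame of holder between 0.028 and 0.038 m and angle between tray_mid's own z axis and vertical below 0.06 rad and x of tray_mid in the frame of holder between -0.09 and -0.079 m and x of tray_red in the frame of holder above -0.02 m and value of joint gate below 0.07 rad and value of joint pusher below 0.006 m and linear speed of tray below 0.02 m/s); the robot touches nothing.
It fails at once if the tray is tipped by more than about 30 degrees (angle between tray_mid's own z axis and vertical above 0.52 rad).
It fails at once if the tray is dropped or thrown (moves faster than 1 m/s) (linear speed of tray above 1 m/s).
It fails at once if a bystander is moved by more than 25 mm (distance of any of scoop, jar, bowl, giftbox, bluebox, basket from where it was at the start of the episode above 0.025 m).
It also fails if it takes over 72 s, if anything falls off the work surface, if the arm or the gripper's body presses on something with over 40 N, if the wrist force passes 120 N, or if a joint passes its speed limit or range.

## Robot

A 6-joint arm with a two-finger parallel gripper is mounted at the origin on the work surface. World frame = base frame: x ahead of the robot, y to its left, z up, the work surface at z = 0. Lengths are in m, angles in rad, forces in N, time in s.
With the tool pointing down it reaches from about 0.325 to 0.85 m from the base axis. Payload 4.4 kg.
Tool frame: the origin (TCP) lies at the very end of the fingers, on their centre line; the grasp point (between the pads) lies 19 mm behind it; z points along the fingers, y is the line along which they close (so a half turn about z gives the same grasp; the last joint's range is limited). The gripper opens to 94 mm and grips with 3 to 60 N. Pads are 16 mm wide; open, the fingers measure 119 mm over their backs; the gripper's body (75 mm by 177 mm) begins 78 mm behind the grasp point.
Start: joints at [0.995, 0.207, 1.542, -0, 1.393, -0.15], TCP at [0.238, 0.524, 0.175] pointing down, gripper open.
Joint ranges: [-2.73, 2.73], [-0.86, 2.22], [0.23, 2.46], [-1.11, 4.25], [0.08, 2.63], [-2.82, 2.82]. Speed limits (rad/s): [2.79, 2.79, 3.14, 3.14, 3.14, 3.14].

## Interface

Orientations are given as a 3x3 rotation matrix whose columns are the frame's x, y, z axes.
In Python, from bench import state, get_image, calibration, close_job gives the robot as it stands.
- The arm moves only by the tool apply_moves, never from a script. Its argument "series" is a list of rows, each an object of numbers: "x", "y", "z": the shift along the tool's x, y, z in mm; "rx", "ry", "rz": the turn, a rotation vector about the tool's x, y, z in degrees. A call has 1 to 5 rows; each row is the pose to reach, as a shift and turn from the pose commanded when the call began, along the tool's axes at that moment; what a row does not reach only later rows make up. A row lasts 1/10 s, in which the tool goes at most 50 mm and 8.59 degrees, less where a joint would pass 70% of its speed; a pose out of reach is approached as far as the arm can. A call with a gripper value outside its range is refused whole. "hand" is the finger opening in mm, from 0 to 94, set as the call begins (left out, the last holds). The fingers move at their own pace and stop on an object; the grip force is fixed at half the most. Time passes only in rows, so rows that repeat a pose let the fingers close. It gives the time, the measured TCP pose, the force, the opening and the grip force at its end, in the units of the state.
- state(): the state, without advancing time (a new reading comes with each control period).
- get_image(name): name is "scene" or "side" or "wrist"; returns the picture (384x512x3 uint8, red, green, blue); there is no depth.
- calibration(name): a dict with "fx", "fy", "cx", "cy" (pixels), "k1" (the pictures are not rectified: a ray, as slopes to the right and down, at radius r is drawn at 1 + k1 r^2 times it, then the intrinsics apply), "T" (4x4, takes a point from camera to world coordinates). Camera axes: x right, y down, z forward; pixel columns grow to the right and rows downward; lengths in m; the calibration is good to about 2 mm. A picture is of the moment at which its call begins: read the wrist's pose just before it. calibration takes no time and is no camera call; for the wrist camera it gives the pose at the moment of the call.
- close_job(): hands the job in; it is judged then, once.
The state is a dict: "t": time; "q": joint angles; "dq": joint speeds; "tau": joint torques, N m; "ee_pos": TCP position; "tcp_rot": TCP orientation; "ft_force": force on the tool from outside, world axes, zero at the start; "wrist_torque": the same for the moment, N m; "width": opening from 0.0 (shut) to 1.0 (fully open); "finger_force": force on a finger pad.
Only numpy, scipy, OpenCV 4.12 (cv2) and the standard library are available. Lean on these libraries where they do the work, as an engineer would, in place of code of your own. Each camera call takes 0.05 s, during which the arm holds its last target. There are 200 camera calls.

## Working session

There is one attempt and no reset: what is moved stays moved. The work goes in short steps, Python scripts to look and compute and a tool call to move; the robot and the scene stay as the last step left them, time stands still between calls to the robot, and variables do not carry over. Pictures are saved under pics/ and viewed, at most 10 in all, crops included, and the job is handed in when it is done.

Besides the shell and the picture viewer there is one more tool, called after "Call:" as name(argument=value, ...), one argument or row to a line, values as JSON. apply_moves: Moves the arm, as the interface text tells. Its arguments: {"type":"object","properties":{"series":{"type":"array","items":{"type":"object","properties":{"x":{"type":"number"},"y":{"type":"number"},"z":{"type":"number"},"rx":{"type":"number"},"ry":{"type":"number"},"rz":{"type":"number"}}}},"hand":{"type":"number"}},"required":["series"]}

```bash
mkdir -p pics; ls
python3 - <<'E'
from bench import *
import cv2,numpy as np
np.set_printoptions(precision=4,suppress=True)
s=state();print(s)
for n in("scene","side"):
    im=get_image(n);cv2.imwrite(f"pics/{n}0.png",cv2.resize(im[:,:,::-1],(800,600),interpolation=cv2.INTER_CUBIC));print(calibration(n))
E
```

```text
pics
{'t': 0.0, 'q': array([ 0.9945,  0.2074,  1.5429, -0.    ,  1.3935, -0.1505]), 'dq': array([-0.0004, -0.0002,  0.0007, -0.0012,  0.0014, -0.0004]), 'tau': array([ -0.0002, -37.0895, -28.1407,   0.0697,   0.0363,  -0.0002]), 'ee_pos': array([0.237 , 0.5229, 0.1737]), 'tcp_rot': array([[-0.9107,  0.413 , -0.0012],
       [ 0.413 ,  0.9107, -0.0019],
       [ 0.0003, -0.0022, -1.    ]]), 'ft_force': array([ 0.6342, -0.5312,  1.3017]), 'wrist_torque': array([ 0.0196, -0.0047,  0.0196]), 'finger_force': 0.0, 'width': 1.0008765542725495}
{'fx': 374.7301463194325, 'fy': 374.7301463194325, 'cx': 254.23721422754844, 'cy': 194.1139986940221, 'k1': 0.012857178473897404, 'T': array([[ 0.5948,  0.5846, -0.5517,  1.0141],
       [ 0.8037, -0.417 ,  0.4245, -0.3705],
       [ 0.0181, -0.6959, -0.7179,  0.7784],
       [ 0.    ,  0.    ,  0.    ,  1.    ]])}
{'fx': 423.95190752842745, 'fy': 423.95190752842745, 'cx': 255.1180228435584, 'cy': 194.67621096230584, 'k1': 0.002250897113517916, 'T': array([[ 0.9721, -0.165 ,  0.1667,  0.264 ],
       [-0.2345, -0.6721,  0.7023, -0.9638],
       [-0.0038, -0.7218, -0.6921,  1.0319],
       [ 0.    ,  0.    ,  0.    ,  1.    ]])}
```

View pics/scene0.png

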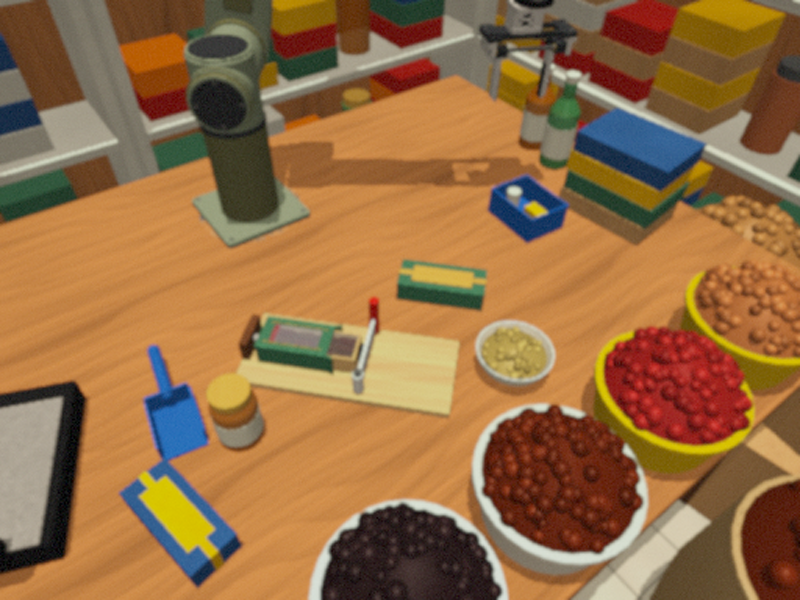

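View pics/side0.png

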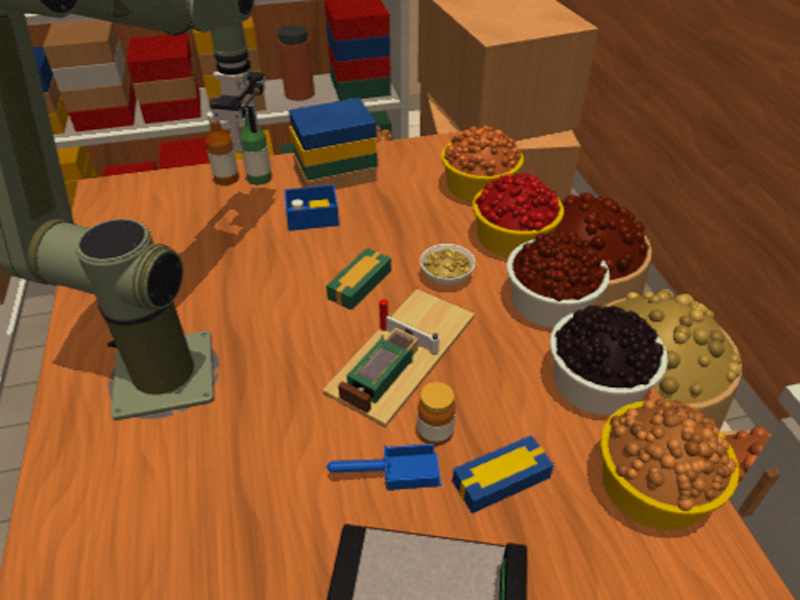

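The two views show the holder mid-counter. Scene (800 px scale): the sleeve is on the left, the deck's right corners are at (460,342) and (450,412), and the red post top is at (374,298). Side: board corners at (418,291), (474,315), (385,421) and (325,390), post top at (383,301).

```bash
cat > h.py <<'E'
from bench import *
import cv2,numpy as np
from scipy.optimize import least_squares
from scipy.spatial.transform import Rotation as R
np.set_printoptions(precision=4,suppress=True)
def proj(c,P):
    P=np.atleast_2d(P);T=np.linalg.inv(c["T"]);p=P@T[:3,:3].T+T[:3,3]
    s=p[:,:2]/p[:,2:];s=s*(1+c["k1"]*(s**2).sum(1,keepdims=True))
    return s*[c["fx"],c["fy"]]+[c["cx"],c["cy"]]
def hw(h,P):  # holder (x,y,z,yaw), P in mm -> world m
    P=np.atleast_2d(P)/1000.;c,s=np.cos(h[3]),np.sin(h[3])
    return np.c_[h[0]+c*P[:,0]-s*P[:,1],h[1]+s*P[:,0]+c*P[:,1],h[2]+P[:,2]]
def tri(obs): # obs: list of (calib,(u,v))
    return least_squares(lambda X:np.concatenate([proj(c,X)[0]-p for c,p in obs]),[.5,0,.05]).x
def fit(obs,h0,fixz=None): # obs: list of (calib,Pmm list,px list)
    f=lambda h:np.concatenate([(proj(c,hw(h,P))-np.array(p)).ravel() for c,P,p in obs])
    r=least_squares(f,h0,loss="soft_l1");return r.x,f(r.x).reshape(-1,2)
E
python3 - <<'E'
from h import *
a=lambda l:np.array(l)/1.5625
cs,cd=calibration("scene"),calibration("side")
o=[(cs,[(150,75,15),(150,-75,15),(-200,-75,0),(3,65,96)],a([(460,342),(449,408),(237,389),(374,299)])),
(cd,[(150,75,15),(150,-75,15),(-200,-75,15),(-200,75,15),(3,65,96)],a([(420,290),(474,315),(385,418),(325,389),(383,300)]))]
h,r=fit(o,[.5,0,0,1.]);print(h,r)
print("post tri",tri([(cs,a([374,299])),(cd,a([383,300]))]))
for n,P in dict(post=(3,65,81),hinge=(3,-60,81),tray=(-85,0,33),mouth=(-45,0,15),end=(150,0,15)).items():print(n,hw(h,P))
for n,u,v in(("jar",(232,380),(436,392)),("giftb",(442,274),(360,271)),("bowl",(515,340),(447,256))):print(n,tri([(cs,a(u)),(cd,a(v))]))
E
```

```text
[ 0.5044 -0.0417 -0.0037  0.7618] [[-0.0448 -0.1669]
 [ 0.9551  4.2925]
 [-1.0677 -1.6289]
 [ 0.3015  1.5455]
 [-2.603  -1.6181]
 [ 0.0187 -1.7769]
 [ 0.5802  2.7873]
 [-1.6975 -0.2633]
 [ 0.0817  0.4416]]
post tri [0.4608 0.0069 0.0965]
post [[0.4617 0.0075 0.0773]]
hinge [[ 0.548  -0.083   0.0773]]
tray [[ 0.4429 -0.1003  0.0293]]
mouth [[ 0.4718 -0.0727  0.0113]]
end [[0.6129 0.0619 0.0113]]
jar [ 0.4939 -0.2572  0.1149]
giftb [0.4411 0.1706 0.0458]
bowl [0.642  0.1557 0.0624]
```

```bash
cat >> h.py <<'E'
def plan(x,y,z,yaw=None):
    "shift (mm, tool axes) and rotvec (deg) to bring TCP to world x,y,z, tool x at yaw deg, tool straight down"
    s=state();Rm=s["tcp_rot"];d=Rm.T@(np.array([x,y,z])-s["ee_pos"])*1000
    cy=np.degrees(np.arctan2(Rm[1,0],Rm[0,0]))
    yw=np.radians(cy if yaw is None else yaw);c,sn=np.cos(yw),np.sin(yw)
    Rt=np.array([[c,sn,0],[sn,-c,0],[0,0,-1.]])
    rv=np.degrees(R.from_matrix(Rm.T@Rt).as_rotvec())
    print("t %.2f ee"%s["t"],s["ee_pos"],"yaw %.1f"%cy,"F",s["ft_force"],"w %.3f"%s["width"],"q6 %.2f"%s["q"][5],"| shift",d.round(1),"rot",rv.round(2))
E
python3 - <<'E'
from h import *
c=calibration("wrist");s=state();print(c);print("cam in tool",s["tcp_rot"].T@(c["T"][:3,3]-s["ee_pos"]),s["tcp_rot"].T@c["T"][:3,:3])
plan(.45,.0,.25,150)
E
```

```text
{'fx': 299.8052681845292, 'fy': 299.8052681845292, 'cx': 256.98222063160665, 'cy': 190.28193228422188, 'k1': 0.015952171777044513, 'T': array([[ 0.4124,  0.8796,  0.2371,  0.1679],
       [ 0.911 , -0.3976, -0.1093,  0.5543],
       [-0.0019,  0.2611, -0.9653,  0.383 ],
       [ 0.    ,  0.    ,  0.    ,  1.    ]])}
cam in tool [ 0.076  -0.0005 -0.2091] [[ 0.0007 -0.9652 -0.2614]
 [ 1.      0.0006  0.0003]
 [-0.0001 -0.2614  0.9652]]
t 0.10 ee [0.2371 0.523  0.1738] yaw 155.6 F [-0.1667  0.1474 -0.1463] w 1.002 q6 -0.15 | shift [-409.9 -388.5  -75.5] rot [-0.12 -0.01  5.61]
```

Call:
apply_moves(
  series=[
    {"x":-180,"y":-170,"z":-76},
    {"x":-180,"y":-170,"z":-76},
    {"x":-180,"y":-170,"z":-76},
    {"x":-180,"y":-170,"z":-76},
    {"x":-180,"y":-170,"z":-76},
  ],
  hand=40,
)

```text
invalid input at $.series[0]: expected keys x, y, z, rx, ry, rz
```

Call:
apply_moves(
  series=[
    {"x":-180,"y":-170},
    {"x":-180,"y":-170},
    {"x":-180,"y":-170},
    {"x":-180,"y":-170},
    {"x":-180,"y":-170},
  ],
)

```text
invalid input at $.series[0]: expected keys x, y, z, rx, ry, rz
```

Call:
apply_moves(
  series=[
    {"x":-50,"y":-48},
    {"x":-50,"y":-48},
    {"x":-50,"y":-48},
  ],
)

```text
invalid input at $.series[0]: expected keys x, y, z, rx, ry, rz
```

Run:
```python
from h import *
import pickle
plan(.4617,.0075,.2,155.6)
c=calibration("wrist");im=get_image("wrist");pickle.dump(c,open("w1.pkl","wb"))
cv2.imwrite("pics/w1.png",cv2.resize(im[:,:,::-1],(800,600),interpolation=cv2.INTER_CUBIC))
```

```text
t 0.10 ee [0.2371 0.523  0.1738] yaw 155.6 F [-0.1667  0.1474 -0.1463] w 1.002 q6 -0.15 | shift [-417.5 -376.8  -25.5] rot [-0.12 -0.02  0.01]
```

View pics/w1.png

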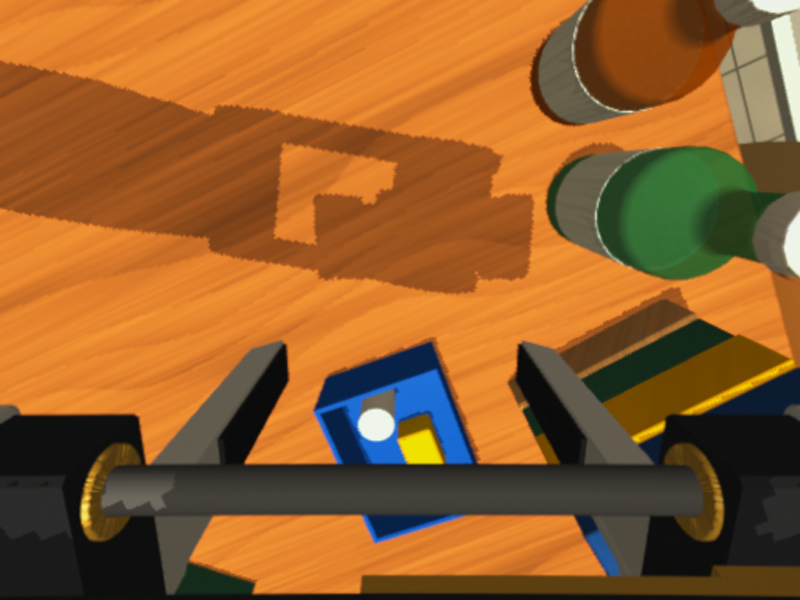

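The first wrist view shows only the basket and bottles, because the moves were refused (all six keys are needed). I'll resend them in full.

Call:
apply_moves(
  series=[
    {"x":-180,"y":-170,"z":-76,"rx":0,"ry":0,"rz":0},
    {"x":-180,"y":-170,"z":-76,"rx":0,"ry":0,"rz":0},
    {"x":-180,"y":-170,"z":-76,"rx":0,"ry":0,"rz":0},
    {"x":-180,"y":-170,"z":-76,"rx":0,"ry":0,"rz":0},
    {"x":-180,"y":-170,"z":-76,"rx":0,"ry":0,"rz":0},
  ],
  hand=40,
)

```text
t: 0.65
ee_pos: [0.328, 0.3006, 0.2485]
tcp_rot: [[-0.911, 0.412, -0.0], [0.412, 0.911, -0.0], [-0.0, -0.0, -1.0]]
ft_force: [0.3, -0.6, 0.4]
width: 0.608
finger_force: 0.0
```

Call:
apply_moves(
  series=[
    {"x":-180,"y":-170,"z":0,"rx":0,"ry":0,"rz":0},
    {"x":-180,"y":-170,"z":0,"rx":0,"ry":0,"rz":0},
    {"x":-180,"y":-170,"z":0,"rx":0,"ry":0,"rz":0},
    {"x":-180,"y":-170,"z":0,"rx":0,"ry":0,"rz":0},
    {"x":-180,"y":-170,"z":0,"rx":0,"ry":0,"rz":0},
  ],
)

```text
t: 1.15
ee_pos: [0.4219, 0.0712, 0.2482]
tcp_rot: [[-0.911, 0.413, 0.0], [0.413, 0.911, 0.0], [-0.0, 0.0, -1.0]]
ft_force: [0.8, 0.3, -0.3]
width: 0.425
finger_force: 0.0
```

Call:
apply_moves(
  series=[
    {"x":-50,"y":-48,"z":0,"rx":0,"ry":0,"rz":0},
    {"x":-50,"y":-48,"z":0,"rx":0,"ry":0,"rz":0},
    {"x":-50,"y":-48,"z":0,"rx":0,"ry":0,"rz":0},
  ],
)

```text
t: 1.45
ee_pos: [0.4478, 0.0064, 0.2477]
tcp_rot: [[-0.909, 0.418, -0.001], [0.418, 0.909, -0.0], [0.001, -0.001, -1.0]]
ft_force: [0.6, 0.4, 0.1]
width: 0.427
finger_force: 0.0
```

Run:
```python
from h import *
import pickle
plan(.4617,.0075,.2,155.6)
c=calibration("wrist");im=get_image("wrist");pickle.dump(c,open("w1.pkl","wb"))
cv2.imwrite("pics/w2.png",cv2.resize(im[:,:,::-1],(800,600),interpolation=cv2.INTER_CUBIC))
```

```text
t 1.45 ee [0.4478 0.0064 0.2477] yaw 155.3 F [0.593  0.3612 0.1383] w 0.427 q6 -1.32 | shift [-12.2   6.8  47.7] rot [-0.04 -0.04 -0.28]
```

View pics/w2.png

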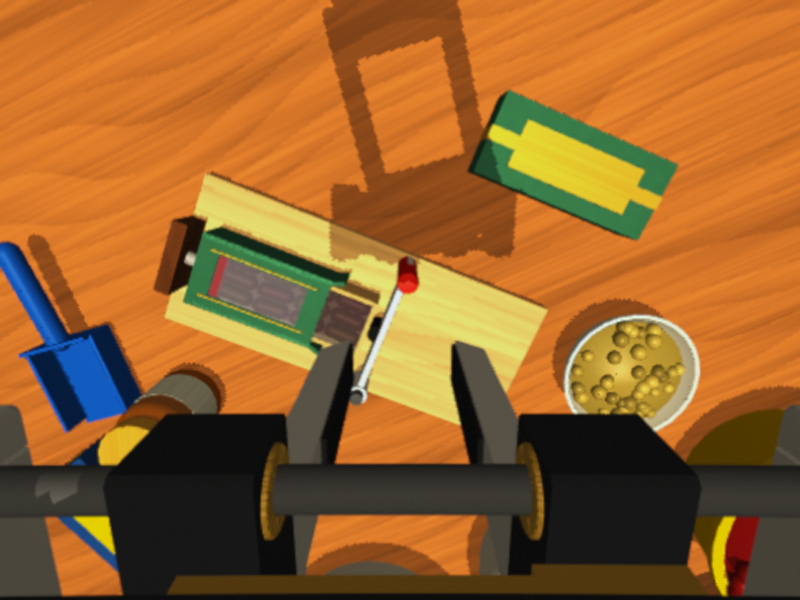

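The wrist view shows the whole holder: board corners (207,172), (547,309) and (166,317), post top (408,283), hinge top (359,396). The red end is at the pusher on the left, and the giftbox and bowl stand clear of the deck.

Run:
```python
from h import *
import pickle
a=lambda l:np.array(l)/1.5625
cs,cd=calibration("scene"),calibration("side");cw=pickle.load(open("w1.pkl","rb"))
o=[(cw,[(-200,75,15),(150,75,15),(-200,-75,15),(3,65,96)],a([(207,173),(547,309),(167,316),(408,283)])),
(cs,[(3,65,96),(150,75,15)],a([(374,299),(460,342)])),
(cd,[(150,75,15),(-200,75,15),(3,65,96)],a([(420,290),(325,389),(383,300)]))]
h,r=fit(o,[.5,0,0,.76]);print(h);print(r)
h1,r1=fit(o[:1],[.5,0,0,.76]);print(h1);print(r1)
print("post tri",tri([(cs,a([374,299])),(cd,a([383,300])),(cw,a([408,283]))]))
print("post",hw(h,(3,65,81)),hw(h1,(3,65,81)),"hinge px",proj(cw,hw(h,(3,-60,70)))*1.5625)
```

```text
[ 0.5029 -0.0428 -0.0055  0.7569]
[[ 0.258  -0.2601]
 [ 0.8211  0.1733]
 [-0.6216  0.5807]
 [ 0.5194  0.2239]
 [-0.2828  1.9015]
 [-0.6957  0.3349]
 [-2.7087 -0.9477]
 [-2.259   0.2735]
 [-0.2283  1.1099]]
[ 0.5028 -0.0435 -0.0078  0.757 ]
[[ 0.428  -0.1049]
 [-0.0603 -0.1228]
 [-0.3278  0.2855]
 [-0.0432 -0.0329]]
post tri [0.4592 0.0067 0.0956]
post [[0.4604 0.0065 0.0755]] [[0.4603 0.0058 0.0732]] hinge px [[357.0635 399.2423]]
```

Call:
apply_moves(
  series=[
    {"x":-11,"y":5,"z":50,"rx":0,"ry":0,"rz":0},
    {"x":-11,"y":5,"z":100,"rx":0,"ry":0,"rz":0},
    {"x":-11,"y":5,"z":140,"rx":0,"ry":0,"rz":0},
    {"x":-11,"y":5,"z":170,"rx":0,"ry":0,"rz":0},
    {"x":-11,"y":5,"z":183,"rx":0,"ry":0,"rz":0},
  ],
)

```text
t: 2.0
ee_pos: [0.4559, 0.011, 0.062]
tcp_rot: [[-0.912, 0.411, -0.007], [0.411, 0.912, 0.002], [0.007, -0.001, -1.0]]
ft_force: [-0.4, -0.8, 0.3]
width: 0.426
finger_force: 0.0
```

Call:
apply_moves(
  series=[
    {"x":0,"y":0,"z":0,"rx":0,"ry":0,"rz":0},
    {"x":0,"y":0,"z":0,"rx":0,"ry":0,"rz":0},
    {"x":0,"y":0,"z":0,"rx":0,"ry":0,"rz":0},
    {"x":0,"y":0,"z":0,"rx":0,"ry":0,"rz":0},
    {"x":0,"y":0,"z":0,"rx":0,"ry":0,"rz":0},
  ],
  hand=0,
)

```text
t: 2.5
ee_pos: [0.4606, 0.0087, 0.0665]
tcp_rot: [[-0.911, 0.413, 0.003], [0.413, 0.911, -0.0], [-0.003, 0.001, -1.0]]
ft_force: [0.6, 0.0, 0.2]
width: 0.036
finger_force: 0.0
```

```bash
cat >> h.py <<'E'
H=[.5028,-.0432,0,.757]
E
python3 - <<'E'
from h import *
plan(.46,.0063,.064)
# arc: rows of shift in current tool axes, holding the measured position as start
s=state();Rm=s["tcp_rot"];p0=hw(H,(3,65,81))[0]
for k in range(1,14):
    t=.148*k;p=hw(H,(3+125*np.sin(t),-60+125*np.cos(t),81))[0]
    print(k,round(t,2),(Rm.T@(p-p0)*1000).round(1),round(np.degrees(t),1),p)
E
```

```text
t 2.50 ee [0.4606 0.0087 0.0665] yaw 155.6 F [0.6314 0.0097 0.153 ] w 0.036 q6 -1.31 | shift [-0.4 -2.5  2.5] rot [0.04 0.15 0.  ]
1 0.15 [-8.2 16.5  0. ] 8.5 [0.4747 0.0178 0.081 ]
2 0.3 [-18.8  31.7   0.1] 17.0 [0.4906 0.0272 0.081 ]
3 0.44 [-31.5  45.1   0.1] 25.4 [0.5077 0.0342 0.081 ]
4 0.59 [-46.1  56.5   0.2] 33.9 [0.5257 0.0385 0.081 ]
5 0.74 [-62.1  65.7   0.2] 42.4 [0.5441 0.0402 0.081 ]
6 0.89 [-79.4  72.3   0.3] 50.9 [0.5625 0.0392 0.081 ]
7 1.04 [-97.4  76.4   0.3] 59.4 [0.5806 0.0354 0.081 ]
8 1.18 [-115.9   77.7    0.3] 67.8 [0.598 0.029 0.081]
9 1.33 [-134.3   76.3    0.4] 76.3 [0.6142 0.0201 0.081 ]
10 1.48 [-152.3   72.2    0.4] 84.8 [0.6289 0.009  0.081 ]
11 1.63 [-169.5   65.5    0.5] 93.3 [ 0.6418 -0.0042  0.081 ]
12 1.78 [-185.6   56.4    0.5] 101.8 [ 0.6526 -0.0192  0.081 ]
13 1.92 [-200.1   44.9    0.5] 110.2 [ 0.6611 -0.0356  0.081 ]
```

Width shows the fingers closed on nothing, so I'll look.

Run:
```python
from h import *
import pickle
c=calibration("wrist");im=get_image("wrist");pickle.dump(c,open("w3.pkl","wb"))
cs=calibration("scene");si=get_image("scene");sd=get_image("side")
big=lambda i,x0,y0,w,h:cv2.resize(i[y0:y0+h,x0:x0+w,::-1],(400,300),interpolation=cv2.INTER_CUBIC)
W=cv2.resize(im[:,:,::-1],(400,300));s=state()
cv2.imwrite("pics/w3.png",np.vstack([np.hstack([big(im,156,110,200,150),big(si,180,140,120,90)]),np.hstack([big(sd,190,150,120,90),W])]))
print(s["ee_pos"],s["width"],proj(c,[s["ee_pos"]]))
```

```text
[0.4598 0.0088 0.0657] 0.006871988172862888 [[257.2339 214.3383]]
```

View pics/w3.png

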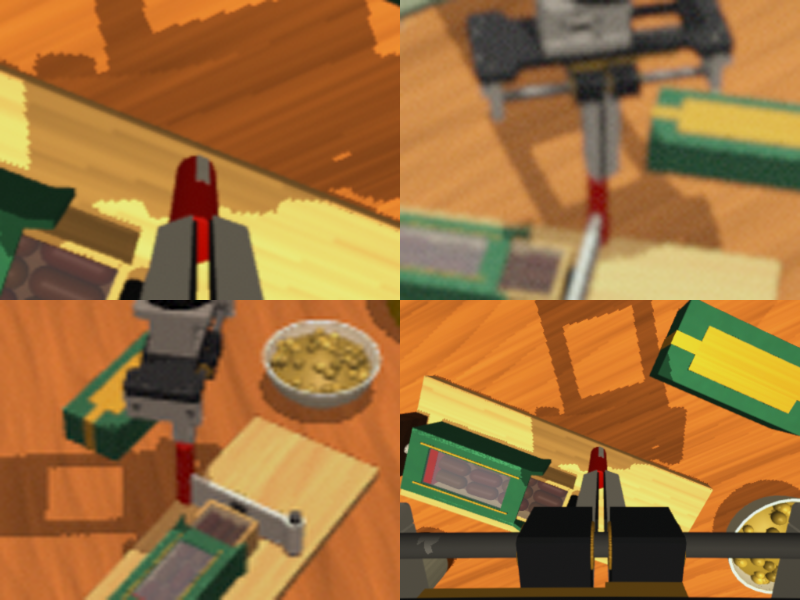

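The fingers hide the post top: it shows through the slit at about (256,229) and its base is near (256,190). So the post stands on the −tool-x side of the fingers.

Run:
```python
from h import *
import pickle
c=pickle.load(open("w3.pkl","rb"));w1=pickle.load(open("w1.pkl","rb"));s=state();Rm=s["tcp_rot"]
def ray(c,u,v,z):
    p=cv2.undistortPoints(np.array([[[u,v]]],float),np.array([[c["fx"],0,c["cx"]],[0,c["fy"],c["cy"]],[0,0,1]]),np.array([c["k1"],0,0,0]))[0,0]
    d=c["T"][:3,:3]@[p[0],p[1],1];o=c["T"][:3,3];return o+d*(z-o[2])/d[2]
print("cam",c["T"][:3,3])
for v,z in((190,.015),(188,.03),(229,.096),(241,.096)):
    P=ray(c,256,v,z);print(v,z,P,(Rm.T@(P-s["ee_pos"])*1000))
P=ray(w1,408/1.5625,283/1.5625,.096);print("w1",P,Rm.T@(P-s["ee_pos"])*1000)
for z in(.015,.05,.096):print(z,proj(c,[[.46,.0065,z]]),proj(w1,[[.46,.0065,z]])*1.5625)
```

```text
cam [0.3906 0.0398 0.2754]
190 0.015 [0.455  0.0099 0.015 ] [ 4.9376 -1.0488 50.6917]
188 0.03 [0.4497 0.0123 0.03  ] [10.7658 -1.0091 35.6861]
229 0.096 [0.4586 0.0084 0.096 ] [  0.9396  -0.8347 -30.3045]
241 0.096 [0.4662 0.005  0.096 ] [ -7.4406  -0.8347 -30.2964]
w1 [0.4587 0.0065 0.096 ] [  0.0914  -2.5674 -30.3041]
0.015 [[254.902  196.3711]] [[407.4921 264.7014]]
0.05 [[254.6419 208.8804]] [[407.9549 272.3373]]
0.096 [[254.1614 231.974 ]] [[408.6914 284.4866]]
```

Run:
```python
from h import *
cs,cd=calibration("scene"),calibration("side");s=state()
print(s["ee_pos"],"proj ee",proj(cs,[s["ee_pos"]]),proj(cd,[s["ee_pos"]]))
print("tip tri",tri([(cs,(240,194)),(cd,(245.5,192.6))]))
for z in(.015,.066,.096):print(z,proj(cs,[[.46,.0065,z]]),proj(cd,[[.46,.0065,z]]))
si=get_image("scene");sd=get_image("side")
big=lambda i,x0,y0:cv2.resize(i[y0:y0+75,x0:x0+50,::-1],(400,600),interpolation=cv2.INTER_CUBIC)
cv2.imwrite("pics/s4.png",np.hstack([big(si,215,160),big(sd,220,160)]))
```

```text
[0.4598 0.0088 0.0657] proj ee [[239.7765 199.3884]] [[244.7205 198.167 ]]
tip tri [0.4631 0.0077 0.09  ]
0.015 [[239.292  212.6348]] [[245.2308 209.4799]]
0.066 [[239.0867 199.7169]] [[244.9183 198.5702]]
0.096 [[238.9583 191.6561]] [[244.7268 191.8886]]
```

View pics/s4.png

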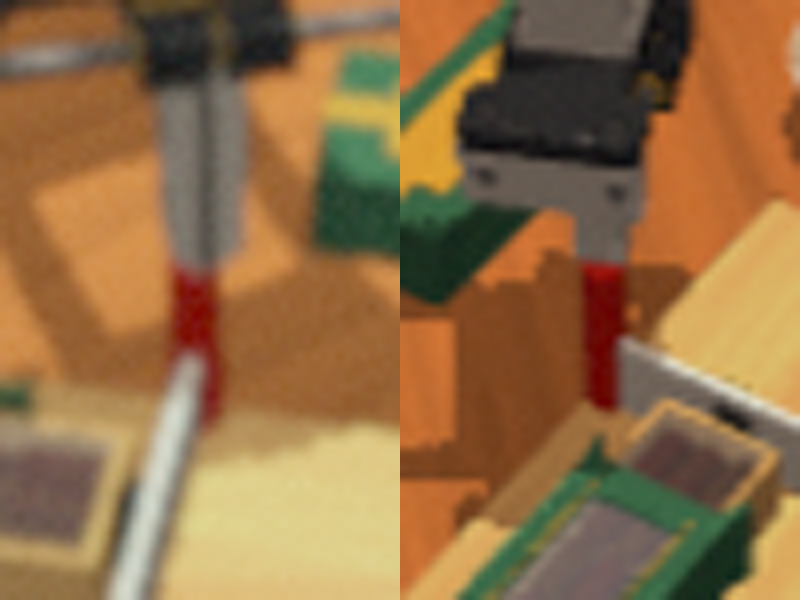

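The zoom shows the post in front of the fingertips in both views, so the fingers closed just behind it. I'll lift, open and re-measure.

Call:
apply_moves(
  series=[
    {"x":0,"y":0,"z":-30,"rx":0,"ry":0,"rz":0},
    {"x":0,"y":0,"z":-70,"rx":0,"ry":0,"rz":0},
    {"x":0,"y":0,"z":-70,"rx":0,"ry":0,"rz":0},
    {"x":0,"y":0,"z":-70,"rx":0,"ry":0,"rz":0},
    {"x":0,"y":0,"z":-70,"rx":0,"ry":0,"rz":0},
  ],
  hand=60,
)

```text
t: 3.25
ee_pos: [0.4584, 0.0091, 0.1341]
tcp_rot: [[-0.911, 0.413, -0.002], [0.413, 0.911, 0.0], [0.002, -0.001, -1.0]]
ft_force: [-0.5, 0.1, 0.4]
width: 0.396
finger_force: 0.0
```

Run:
```python
from h import *
import pickle
plan(.46,.0063,.064)
c=calibration("wrist");im=get_image("wrist");pickle.dump(c,open("w5.pkl","wb"));cv2.imwrite("pics/w5full.png",im[:,:,::-1])
cs=calibration("scene");si=get_image("scene");sd=get_image("side")
big=lambda i,x0,y0,w=75,h=56:cv2.resize(i[y0:y0+h,x0:x0+w,::-1],(400,300),interpolation=cv2.INTER_CUBIC)
cv2.imwrite("pics/w5.png",np.vstack([np.hstack([cv2.resize(im[:,:,::-1],(400,300)),big(im,206,150,100,75)]),np.hstack([big(si,200,170),big(sd,210,170)])]))
for n,i in(("w",im),("s",si),("d",sd)):
    m=((i[:,:,0]>100)&(i[:,:,1]<50)&(i[:,:,2]<50)).astype(np.uint8)
    k,l,st,ce=cv2.connectedComponentsWithStats(m)
    for j in range(1,k):
        if st[j,4]>15 and abs(ce[j,0]-250)<60 and 140<ce[j,1]<280:print(n,st[j],ce[j])
```

```text
t 3.25 ee [0.4584 0.0091 0.1341] yaw 155.6 F [-0.5252  0.0785  0.4311] w 0.396 q6 -1.31 | shift [-2.8 -1.8 70. ] rot [-0.03 -0.12  0.  ]
w [245 191  19  20 287] [254.122  200.4704]
s [237 191   6  21  65] [239.2154 198.8154]
d [243 192   6  19  86] [244.9535 200.3605]
```

View pics/w5.png

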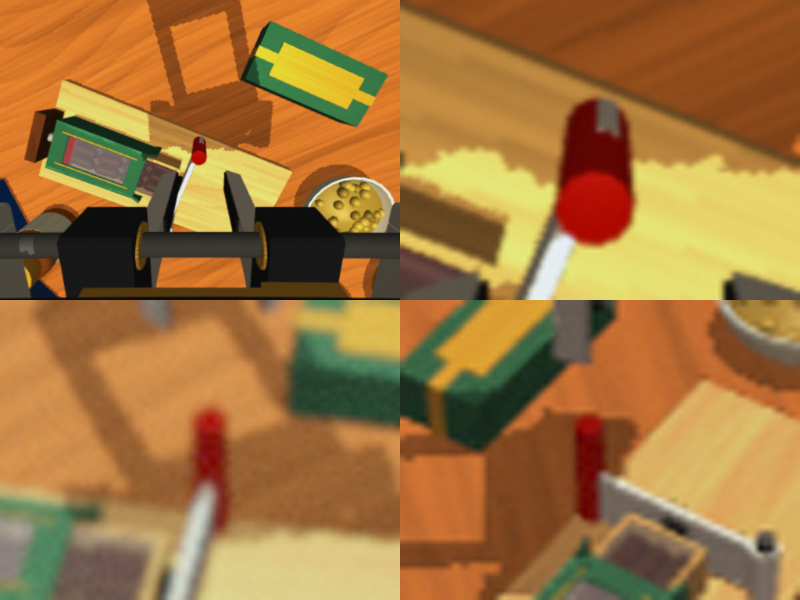

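The post is upright, with its top disc at wrist (254.7,202), scene (239.4,192.3) and side (245.4,193.4).

Run:
```python
from h import *
import pickle
cs,cd=calibration("scene"),calibration("side");w1=pickle.load(open("w1.pkl","rb"));w5=pickle.load(open("w5.pkl","rb"))
o=[(w5,(254.7,202)),(w1,(261.1,181.1)),(cs,(239.4,192.3)),(cd,(245.4,193.4))]
X=tri(o);print("all",X);print("wrist",tri(o[:2]),"ext",tri(o[2:]),"w5+ext",tri([o[0]]+o[2:]))
for c,p in o:print(proj(c,X)[0]-p)
s=state();print("TCP->post tool axes",s["tcp_rot"].T@(X-s["ee_pos"])*1000)
```

```text
all [0.4598 0.006  0.0919]
wrist [0.4583 0.0065 0.097 ] ext [0.4609 0.0065 0.0922] w5+ext [0.4599 0.0059 0.092 ]
[ 0.2241 -0.0428]
[-0.0442  0.2276]
[-0.644   0.5081]
[-0.6771 -0.4707]
TCP->post tool axes [-2.8562 -2.1806 41.7476]
```

Pixel geometry and the closed fingers disagree, so I'll check whether the reported TCP matches the fingertips as seen.

Run:
```python
from h import *
cs,cd=calibration("scene"),calibration("side");s=state();Rm=s["tcp_rot"];e=s["ee_pos"];print(e,s["width"])
for y in(-29,-20,20,29):
  P=e+Rm@[0,y/1000,0];print(y,"scene",proj(cs,P)[0],"side",proj(cd,P)[0])
f=lambda i,x0,y0:cv2.resize(i[y0:y0+75,x0:x0+50,::-1],(400,600),interpolation=cv2.INTER_CUBIC)
cv2.imwrite("pics/t6.png",np.hstack([f(get_image("scene"),215,130),f(get_image("side"),220,135)]))
```

```text
[0.4582 0.0091 0.1337] 0.5253523892309336
-29 scene [227.6902 181.717 ] side [241.8113 188.9125]
-20 scene [231.2867 181.2355] side [242.4177 186.9802]
20 scene [247.1361 179.1132] side [245.0437 178.6132]
29 scene [250.6723 178.6396] side [245.6195 176.7788]
```

View pics/t6.png

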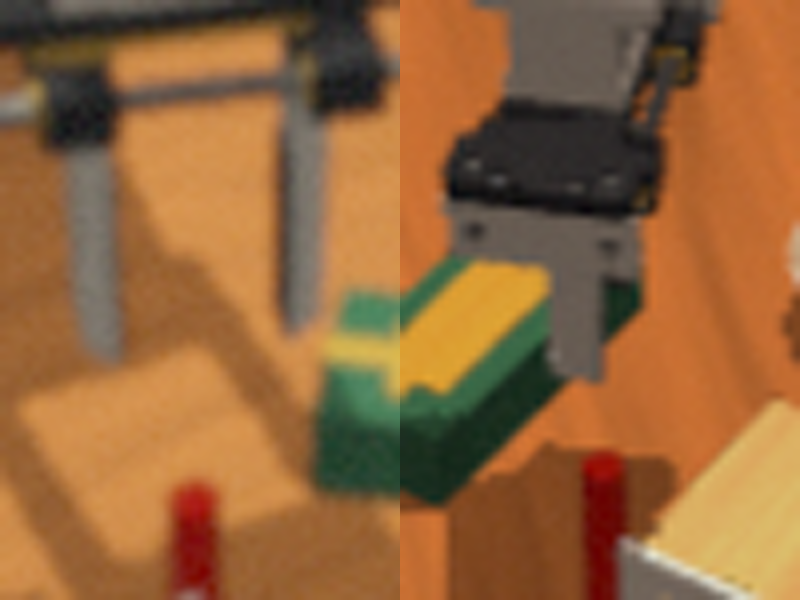

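Fingertips are at scene (228,175) and (252.5,171.5) and side (242.3,182.5), 5.5–7 px higher than the reported TCP projects. The wrist view agrees. So the real tips sit about 27 mm above the reported TCP, and my first grasp closed over the post top. I'll descend with that offset (reported z ≈ 0.037).

Call:
apply_moves(
  series=[
    {"x":-2,"y":-2,"z":30,"rx":0,"ry":0,"rz":0},
    {"x":-2,"y":-2,"z":60,"rx":0,"ry":0,"rz":0},
    {"x":-2,"y":-2,"z":80,"rx":0,"ry":0,"rz":0},
    {"x":-2,"y":-2,"z":92,"rx":0,"ry":0,"rz":0},
    {"x":-2,"y":-2,"z":97,"rx":0,"ry":0,"rz":0},
  ],
  hand=50,
)

```text
t: 4.0
ee_pos: [0.4593, 0.0065, 0.0367]
tcp_rot: [[-0.911, 0.413, -0.003], [0.413, 0.911, 0.0], [0.003, -0.001, -1.0]]
ft_force: [-0.3, -0.4, 0.2]
width: 0.531
finger_force: 0.0
```

Call:
apply_moves(
  series=[
    {"x":0,"y":0,"z":0,"rx":0,"ry":0,"rz":0},
    {"x":0,"y":0,"z":0,"rx":0,"ry":0,"rz":0},
    {"x":0,"y":0,"z":0,"rx":0,"ry":0,"rz":0},
    {"x":0,"y":0,"z":0,"rx":0,"ry":0,"rz":0},
    {"x":0,"y":0,"z":0,"rx":0,"ry":0,"rz":0},
  ],
  hand=0,
)

```text
t: 4.5
ee_pos: [0.4613, 0.0057, 0.0391]
tcp_rot: [[-0.911, 0.413, 0.002], [0.413, 0.911, -0.001], [-0.002, -0.0, -1.0]]
ft_force: [0.3, -1.5, 1.6]
width: 0.181
finger_force: 30.0
```

Gripped (17 mm, 30 N). I'll swing the gate open along its arc, turning the tool with it, slowly at first.

Call:
apply_moves(
  series=[
    {"x":-3.8,"y":8.4,"z":0,"rx":0,"ry":0,"rz":4.2},
    {"x":-8.2,"y":16.5,"z":0,"rx":0,"ry":0,"rz":8.5},
    {"x":-13.3,"y":24.3,"z":0,"rx":0,"ry":0,"rz":12.7},
    {"x":-18.8,"y":31.7,"z":0,"rx":0,"ry":0,"rz":17},
    {"x":-25,"y":38.7,"z":0,"rx":0,"ry":0,"rz":21.2},
  ],
)

```text
t: 5.0
ee_pos: [0.4995, 0.0297, 0.039]
tcp_rot: [[-0.698, 0.716, -0.0], [0.716, 0.698, -0.003], [-0.002, -0.002, -1.0]]
ft_force: [-3.2, -5.3, 3.7]
width: 0.183
finger_force: 30.0
```

Call:
apply_moves(
  series=[
    {"x":-8.2,"y":16.5,"z":0,"rx":0,"ry":0,"rz":8.5},
    {"x":-18.8,"y":31.7,"z":0,"rx":0,"ry":0,"rz":17},
    {"x":-31.5,"y":45.1,"z":0,"rx":0,"ry":0,"rz":25.4},
    {"x":-46.1,"y":56.5,"z":0,"rx":0,"ry":0,"rz":33.9},
    {"x":-62.1,"y":65.7,"z":0,"rx":0,"ry":0,"rz":42.4},
  ],
)

```text
t: 5.5
ee_pos: [0.5886, 0.0304, 0.039]
tcp_rot: [[-0.03, 1.0, -0.004], [1.0, 0.03, -0.004], [-0.004, -0.004, -1.0]]
ft_force: [-8.0, -7.3, 8.0]
width: 0.185
finger_force: 30.0
```

Call:
apply_moves(
  series=[
    {"x":-8.2,"y":16.5,"z":0,"rx":0,"ry":0,"rz":8.5},
    {"x":-18.8,"y":31.7,"z":0,"rx":0,"ry":0,"rz":17},
    {"x":-31.5,"y":45.1,"z":0,"rx":0,"ry":0,"rz":25.4},
    {"x":-46.1,"y":56.5,"z":0,"rx":0,"ry":0,"rz":33.9},
    {"x":-62.1,"y":65.7,"z":0,"rx":0,"ry":0,"rz":42.4},
  ],
)

```text
t: 6.0
ee_pos: [0.6543, -0.0284, 0.039]
tcp_rot: [[0.652, 0.758, -0.008], [0.758, -0.652, -0.002], [-0.006, -0.005, -1.0]]
ft_force: [-12.5, -2.4, 10.9]
width: 0.181
finger_force: 30.0
```

Run:
```python
from h import *
p=hw(H,(3+125*np.sin(1.85),-60+125*np.cos(1.85),81))[0];plan(p[0],p[1],.037)
s=state()["ee_pos"][:2]-hw(H,(3,-60,0))[0,:2];print(np.linalg.norm(s),"gate",np.pi/2+H[3]-np.arctan2(s[1],s[0]))
```

```text
t 6.00 ee [ 0.6543 -0.0284  0.039 ] yaw 49.3 F [-12.5113  -2.4024  10.9025] w 0.181 q6 0.54 | shift [2.8 1.5 1.9] rot [-0.3   0.37 -0.  ]
0.121874363874451 gate 1.8472870529730026
```

Call:
apply_moves(
  series=[
    {"x":0,"y":0,"z":0,"rx":0,"ry":0,"rz":0},
    {"x":0,"y":0,"z":0,"rx":0,"ry":0,"rz":0},
    {"x":0,"y":0,"z":-30,"rx":0,"ry":0,"rz":0},
    {"x":0,"y":0,"z":-70,"rx":0,"ry":0,"rz":0},
    {"x":0,"y":0,"z":-70,"rx":0,"ry":0,"rz":0},
  ],
  hand=72,
)

```text
t: 6.5
ee_pos: [0.6625, -0.0267, 0.1152]
tcp_rot: [[0.647, 0.763, 0.013], [0.763, -0.647, -0.002], [0.007, 0.011, -1.0]]
ft_force: [0.8, -0.4, 0.9]
width: 0.577
finger_force: 0.0
```

Run:
```python
from h import *
p=hw(H,(-5,0,0))[0];plan(p[0],p[1],.11,np.degrees(H[3]))
```

```text
t 6.50 ee [ 0.6625 -0.0267  0.1152] yaw 49.7 F [ 0.7544 -0.4197  0.9348] w 0.577 q6 0.53 | shift [-120.9 -111.8    3.2] rot [ 0.6  -0.44  6.34]
```

Call:
apply_moves(
  series=[
    {"x":-115,"y":-112,"z":0,"rx":0,"ry":0,"rz":6},
    {"x":-115,"y":-112,"z":0,"rx":0,"ry":0,"rz":6},
    {"x":-115,"y":-112,"z":0,"rx":0,"ry":0,"rz":6},
    {"x":-115,"y":-112,"z":0,"rx":0,"ry":0,"rz":6},
    {"x":-115,"y":-112,"z":0,"rx":0,"ry":0,"rz":6},
  ],
)

```text
t: 7.0
ee_pos: [0.4959, -0.0412, 0.1076]
tcp_rot: [[0.724, 0.69, -0.001], [0.69, -0.724, 0.001], [-0.0, -0.001, -1.0]]
ft_force: [1.1, 0.3, -0.4]
width: 0.763
finger_force: 0.0
```

Run:
```python
from h import *
import pickle
p=hw(H,(-5,0,0))[0];plan(p[0],p[1],.11,np.degrees(H[3]))
c=calibration("wrist");im=get_image("wrist");pickle.dump(c,open("w7.pkl","wb"))
cv2.imwrite("pics/w7.png",cv2.resize(im[:,:,::-1],(800,600),interpolation=cv2.INTER_CUBIC))
for P in((-45,33.5,56.5),(-45,-33.5,56.5),(8,28,51),(8,-28,51),(-10,28,51),(-10,-28,51)):print(P,proj(c,hw(H,P))[0]*1.5625)
```

```text
t 7.00 ee [ 0.4959 -0.0412  0.1076] yaw 43.6 F [ 1.0556  0.263  -0.4056] w 0.763 q6 0.55 | shift [-1.4  6.2 -2.4] rot [-0.04  0.    0.25]
(-45, 33.5, 56.5) [355.52   371.4727]
(-45, -33.5, 56.5) [466.9856 372.0683]
(8, 28, 51) [364.0087 283.6211]
(8, -28, 51) [460.0519 284.1256]
(-10, 28, 51) [364.4889 313.1411]
(-10, -28, 51) [458.9037 313.64  ]
```

View pics/w7.png

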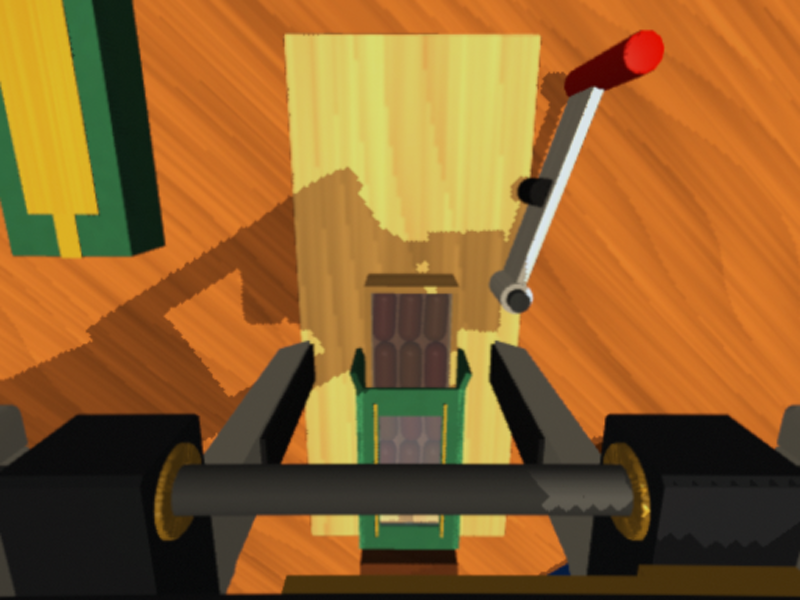

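The wrist view: gate is open and clear, the tray end is at row 288 (holder x ≈ +5) and centred at column 412 as predicted. The sleeve sides match the fit too. Next I'll hover at holder x = −14.

Call:
apply_moves(
  series=[
    {"x":-10,"y":5,"z":30,"rx":0,"ry":0,"rz":0},
    {"x":-10,"y":5,"z":45,"rx":0,"ry":0,"rz":0},
    {"x":-10,"y":5,"z":45,"rx":0,"ry":0,"rz":0},
    {"x":-10,"y":5,"z":45,"rx":0,"ry":0,"rz":0},
  ],
)

```text
t: 7.45
ee_pos: [0.4958, -0.0525, 0.0636]
tcp_rot: [[0.724, 0.69, 0.001], [0.69, -0.724, -0.0], [0.001, 0.001, -1.0]]
ft_force: [-0.2, 0.2, 0.2]
width: 0.767
finger_force: 0.0
```

Run:
```python
from h import *
p=hw(H,(-14,0,0))[0];plan(p[0],p[1],-.006,np.degrees(H[3]))
```

```text
t 7.45 ee [ 0.4958 -0.0525  0.0636] yaw 43.6 F [-0.2311  0.2394  0.1622] w 0.767 q6 0.53 | shift [-2.5 -2.1 69.6] rot [ 0.06 -0.05  0.27]
```

Call:
apply_moves(
  series=[
    {"x":-2.5,"y":-2,"z":30,"rx":0,"ry":0,"rz":0},
    {"x":-2.5,"y":-2,"z":50,"rx":0,"ry":0,"rz":0},
    {"x":-2.5,"y":-2,"z":60,"rx":0,"ry":0,"rz":0},
    {"x":-2.5,"y":-2,"z":66,"rx":0,"ry":0,"rz":0},
    {"x":-2.5,"y":-2,"z":69,"rx":0,"ry":0,"rz":0},
  ],
)

```text
t: 7.95
ee_pos: [0.4918, -0.0529, -0.0053]
tcp_rot: [[0.724, 0.69, 0.002], [0.69, -0.724, -0.0], [0.001, 0.001, -1.0]]
ft_force: [0.6, -0.0, -0.0]
width: 0.763
finger_force: 0.0
```

Call:
apply_moves(
  series=[
    {"x":0,"y":0,"z":0,"rx":0,"ry":0,"rz":0},
    {"x":0,"y":0,"z":0,"rx":0,"ry":0,"rz":0},
    {"x":0,"y":0,"z":0,"rx":0,"ry":0,"rz":0},
    {"x":0,"y":0,"z":0,"rx":0,"ry":0,"rz":0},
  ],
  hand=40,
)

```text
t: 8.35
ee_pos: [0.4916, -0.053, -0.0049]
tcp_rot: [[0.724, 0.69, 0.002], [0.69, -0.724, -0.0], [0.001, 0.002, -1.0]]
ft_force: [-0.7, -0.7, 2.5]
width: 0.593
finger_force: 30.0
```

Run:
```python
from h import *
p=hw(H,(-14,0,0))[0];plan(p[0],p[1],-.006,np.degrees(H[3]))
```

```text
t 8.35 ee [ 0.4916 -0.053  -0.0049] yaw 43.6 F [-0.6633 -0.6658  2.4832] w 0.593 q6 0.53 | shift [0.9 0.6 1.1] rot [ 0.09 -0.06  0.22]
```

Tray gripped (55.7 mm, 30 N). Sliding it out along the deck.

Call:
apply_moves(
  series=[
    {"x":15,"y":0,"z":0,"rx":0,"ry":0,"rz":0},
    {"x":35,"y":0,"z":0,"rx":0,"ry":0,"rz":0},
    {"x":55,"y":0,"z":0,"rx":0,"ry":0,"rz":0},
    {"x":75,"y":0,"z":0,"rx":0,"ry":0,"rz":0},
    {"x":90,"y":0,"z":0,"rx":0,"ry":0,"rz":0},
  ],
)

```text
t: 8.85
ee_pos: [0.556, 0.0087, -0.0049]
tcp_rot: [[0.723, 0.69, -0.001], [0.69, -0.723, -0.002], [-0.002, 0.001, -1.0]]
ft_force: [-4.7, -5.1, 6.6]
width: 0.596
finger_force: 30.0
```

Call:
apply_moves(
  series=[
    {"x":18,"y":0,"z":0,"rx":0,"ry":0,"rz":0},
    {"x":34,"y":0,"z":0,"rx":0,"ry":0,"rz":0},
    {"x":43,"y":0,"z":0,"rx":0,"ry":0,"rz":0},
    {"x":43,"y":0,"z":0,"rx":0,"ry":0,"rz":0},
    {"x":43,"y":0,"z":0,"rx":0,"ry":0,"rz":0},
  ],
)

```text
t: 9.35
ee_pos: [0.5885, 0.0395, -0.0049]
tcp_rot: [[0.724, 0.69, 0.003], [0.69, -0.724, 0.001], [0.003, 0.002, -1.0]]
ft_force: [2.2, 2.5, 4.5]
width: 0.594
finger_force: 30.0
```

Call:
apply_moves(
  series=[
    {"x":0,"y":0,"z":0,"rx":0,"ry":0,"rz":0},
    {"x":0,"y":0,"z":0,"rx":0,"ry":0,"rz":0},
    {"x":0,"y":0,"z":0,"rx":0,"ry":0,"rz":0},
  ],
  hand=70,
)

```text
t: 9.65
ee_pos: [0.5858, 0.0388, -0.0066]
tcp_rot: [[0.724, 0.689, -0.002], [0.689, -0.724, 0.0], [-0.001, -0.001, -1.0]]
ft_force: [0.3, -0.3, -0.7]
width: 0.74
finger_force: 0.0
```

```bash
cat >> h.py <<'E'
def hpos():
    s=state();d=s["ee_pos"][:2]-np.array(H[:2]);c,n=np.cos(H[3]),np.sin(H[3]);print("holder xy of TCP",[round(1e3*(c*d[0]+n*d[1]),1),round(1e3*(-n*d[0]+c*d[1]),1)])
def ray(c,u,v,z):
    p=cv2.undistortPoints(np.array([[[u,v]]],float),np.array([[c["fx"],0,c["cx"]],[0,c["fy"],c["cy"]],[0,0,1]]),np.array([c["k1"],0,0,0]))[0,0]
    d=c["T"][:3,:3]@[p[0],p[1],1];o=c["T"][:3,3];return o+d*(z-o[2])/d[2]
E
python3 - <<'E'
from h import *
hpos();p=hw(H,(60,0,0))[0];plan(p[0],p[1],-.006,np.degrees(H[3]))
E
```

```text
holder xy of TCP [np.float64(116.7), np.float64(2.6)]
t 9.65 ee [ 0.5858  0.0388 -0.0066] yaw 43.6 F [ 0.3235 -0.3062 -0.7337] w 0.740 q6 0.73 | shift [-56.7   2.4  -0.5] rot [-0.08  0.07  0.21]
```

Call:
apply_moves(
  series=[
    {"x":-20,"y":1,"z":0,"rx":0,"ry":0,"rz":0},
    {"x":-40,"y":1,"z":0,"rx":0,"ry":0,"rz":0},
    {"x":-55,"y":1,"z":0,"rx":0,"ry":0,"rz":0},
    {"x":-55,"y":1,"z":0,"rx":0,"ry":0,"rz":0},
    {"x":-55,"y":1,"z":0,"rx":0,"ry":0,"rz":0},
  ],
)

```text
t: 10.15
ee_pos: [0.548, 0.0002, -0.0057]
tcp_rot: [[0.725, 0.689, 0.0], [0.689, -0.725, 0.0], [0.001, 0.0, -1.0]]
ft_force: [0.2, -0.2, -0.0]
width: 0.745
finger_force: 0.0
```

Run:
```python
from h import *
hpos();p=hw(H,(60,0,0))[0];plan(p[0],p[1],-.006,np.degrees(H[3]))
c=calibration("scene");si=get_image("scene");cd=calibration("side");sd=get_image("side");w=get_image("wrist");cw=calibration("wrist")
cv2.imwrite("pics/w8.png",np.vstack([np.hstack([cv2.resize(w[:,:,::-1],(400,300)),cv2.resize(si[150:270,150:310,::-1],(400,300),interpolation=cv2.INTER_CUBIC)])]))
for n,c,i in(("scene",c,si),("side",cd,sd)):
    for P in((-13,28,51),(-13,-28,51),(137,28,51),(137,-28,51),(137,0,33)):print(n,P,proj(c,hw(H,P))[0].round(1))
cv2.imwrite("pics/s8.png",si[:,:,::-1]);cv2.imwrite("pics/d8.png",sd[:,:,::-1])
for P in((-13,0,51),(137,28,51),(137,-28,51)):print("wrist",P,proj(cw,hw(H,P))[0]*400/512)
```

```text
holder xy of TCP [np.float64(62.6), np.float64(0.5)]
t 10.15 ee [ 0.548   0.0002 -0.0057] yaw 43.6 F [ 0.1597 -0.2362 -0.0288] w 0.745 q6 0.65 | shift [-2.6  0.5  0.3] rot [ 0.01 -0.03  0.18]
scene (-13, 28, 51) [230.1 213.3]
scene (-13, -28, 51) [225.1 230.1]
scene (137, 28, 51) [288.1 221.8]
scene (137, -28, 51) [285.4 239.3]
scene (137, 0, 33) [286.2 234.9]
side (-13, 28, 51) [251.9 209.2]
side (-13, -28, 51) [266.6 216.1]
side (137, 28, 51) [275.8 183. ]
side (137, -28, 51) [290. 189.]
side (137, 0, 33) [282.7 189.8]
wrist (-13, 0, 51) [200.5703 283.0566]
wrist (137, 28, 51) [157.2877  87.9798]
wrist (137, -28, 51) [246.1751  88.4498]
```

View pics/w8.png

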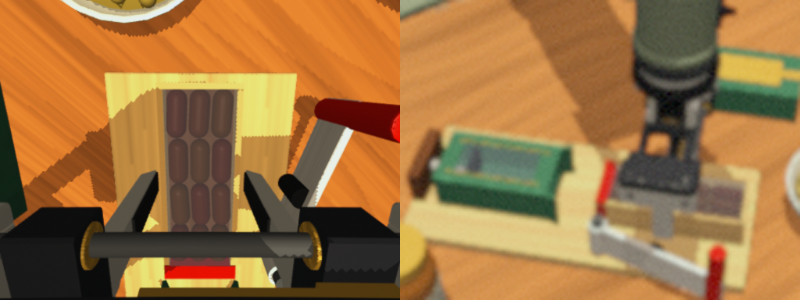

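The view shows the tray fully out and straight on the deck: red end nearest the sleeve at about (200,273), far end at row 82, gripper near its middle. I'll grip, lift 60 mm and turn.

Call:
apply_moves(
  series=[
    {"x":2,"y":0,"z":0,"rx":0,"ry":0,"rz":0},
    {"x":2,"y":0,"z":0,"rx":0,"ry":0,"rz":0},
    {"x":2,"y":0,"z":0,"rx":0,"ry":0,"rz":0},
    {"x":2,"y":0,"z":0,"rx":0,"ry":0,"rz":0},
    {"x":2,"y":0,"z":0,"rx":0,"ry":0,"rz":0},
  ],
  hand=40,
)

```text
t: 10.8
ee_pos: [0.5495, 0.002, -0.0057]
tcp_rot: [[0.724, 0.69, 0.001], [0.69, -0.724, 0.0], [0.001, 0.0, -1.0]]
ft_force: [0.7, 1.9, 0.7]
width: 0.591
finger_force: 30.0
```

Call:
apply_moves(
  series=[
    {"x":0,"y":0,"z":-10,"rx":0,"ry":0,"rz":0},
    {"x":0,"y":0,"z":-25,"rx":0,"ry":0,"rz":0},
    {"x":0,"y":0,"z":-45,"rx":0,"ry":0,"rz":0},
    {"x":0,"y":0,"z":-60,"rx":0,"ry":0,"rz":0},
    {"x":0,"y":0,"z":-60,"rx":0,"ry":0,"rz":0},
  ],
)

```text
t: 11.3
ee_pos: [0.5521, 0.0011, 0.0578]
tcp_rot: [[0.724, 0.69, 0.007], [0.69, -0.724, -0.001], [0.004, 0.005, -1.0]]
ft_force: [1.3, -0.1, -2.8]
width: 0.593
finger_force: 30.0
```

Call:
apply_moves(
  series=[
    {"x":0,"y":0,"z":0,"rx":0,"ry":0,"rz":-4},
    {"x":0,"y":0,"z":0,"rx":0,"ry":0,"rz":-11},
    {"x":0,"y":0,"z":0,"rx":0,"ry":0,"rz":-19},
    {"x":0,"y":0,"z":0,"rx":0,"ry":0,"rz":-27},
    {"x":0,"y":0,"z":0,"rx":0,"ry":0,"rz":-35},
  ],
)

```text
t: 11.8
ee_pos: [0.5485, 0.0017, 0.0536]
tcp_rot: [[0.192, 0.981, -0.001], [0.981, -0.192, 0.0], [-0.0, -0.001, -1.0]]
ft_force: [-0.5, -0.1, -2.9]
width: 0.594
finger_force: 30.0
```

Call:
apply_moves(
  series=[
    {"x":0,"y":0,"z":0,"rx":0,"ry":0,"rz":-8},
    {"x":0,"y":0,"z":0,"rx":0,"ry":0,"rz":-16},
    {"x":0,"y":0,"z":0,"rx":0,"ry":0,"rz":-24},
    {"x":0,"y":0,"z":0,"rx":0,"ry":0,"rz":-32},
    {"x":0,"y":0,"z":0,"rx":0,"ry":0,"rz":-40},
  ],
)

```text
t: 12.3
ee_pos: [0.5485, 0.0017, 0.0535]
tcp_rot: [[-0.484, 0.875, -0.001], [0.875, 0.484, 0.0], [0.001, -0.001, -1.0]]
ft_force: [0.2, -0.7, -2.4]
width: 0.591
finger_force: 30.0
```

Call:
apply_moves(
  series=[
    {"x":0,"y":0,"z":0,"rx":0,"ry":0,"rz":-8},
    {"x":0,"y":0,"z":0,"rx":0,"ry":0,"rz":-16},
    {"x":0,"y":0,"z":0,"rx":0,"ry":0,"rz":-24},
    {"x":0,"y":0,"z":0,"rx":0,"ry":0,"rz":-32},
    {"x":0,"y":0,"z":0,"rx":0,"ry":0,"rz":-40},
  ],
)

```text
t: 12.8
ee_pos: [0.5485, 0.0017, 0.0536]
tcp_rot: [[-0.933, 0.359, -0.001], [0.359, 0.933, 0.0], [0.001, -0.0, -1.0]]
ft_force: [-0.2, 0.2, -2.8]
width: 0.592
finger_force: 30.0
```

Call:
apply_moves(
  series=[
    {"x":0,"y":0,"z":0,"rx":0,"ry":0,"rz":-8},
    {"x":0,"y":0,"z":0,"rx":0,"ry":0,"rz":-16},
    {"x":0,"y":0,"z":0,"rx":0,"ry":0,"rz":-24},
    {"x":0,"y":0,"z":0,"rx":0,"ry":0,"rz":-32},
    {"x":0,"y":0,"z":0,"rx":0,"ry":0,"rz":-40},
  ],
)

```text
t: 13.3
ee_pos: [0.5485, 0.0017, 0.0536]
tcp_rot: [[-0.946, -0.324, -0.001], [-0.324, 0.946, 0.0], [0.001, 0.001, -1.0]]
ft_force: [-0.4, -0.0, -2.0]
width: 0.592
finger_force: 30.0
```

Call:
apply_moves(
  series=[
    {"x":0,"y":0,"z":0,"rx":0,"ry":0,"rz":-8},
    {"x":0,"y":0,"z":0,"rx":0,"ry":0,"rz":-16},
    {"x":0,"y":0,"z":0,"rx":0,"ry":0,"rz":-22},
    {"x":0,"y":0,"z":0,"rx":0,"ry":0,"rz":-25},
    {"x":0,"y":0,"z":0,"rx":0,"ry":0,"rz":-25},
  ],
)

```text
t: 13.8
ee_pos: [0.5486, 0.0017, 0.0536]
tcp_rot: [[-0.724, -0.69, -0.001], [-0.69, 0.724, 0.0], [0.001, 0.001, -1.0]]
ft_force: [-0.8, 1.2, -2.7]
width: 0.593
finger_force: 30.0
```

Run:
```python
from h import *
hpos();p=hw(H,(63,0,0))[0];plan(p[0],p[1],-.002,np.degrees(H[3])+180)
```

```text
holder xy of TCP [np.float64(64.1), np.float64(1.2)]
t 13.80 ee [0.5486 0.0017 0.0536] yaw -136.4 F [-0.7931  1.1941 -2.6796] w 0.593 q6 -2.49 | shift [ 1.1 -1.2 55.6] rot [ 0.05 -0.05  0.22]
```

Turned 180°. Lowering to the deck, aligned with the sleeve axis.

Call:
apply_moves(
  series=[
    {"x":0,"y":-0.6,"z":15,"rx":0,"ry":0,"rz":0.1},
    {"x":0,"y":-0.6,"z":35,"rx":0,"ry":0,"rz":0.1},
    {"x":0,"y":-0.6,"z":50,"rx":0,"ry":0,"rz":0.1},
    {"x":0,"y":-0.6,"z":57,"rx":0,"ry":0,"rz":0.1},
    {"x":0,"y":-0.6,"z":59,"rx":0,"ry":0,"rz":0.1},
  ],
)

```text
t: 14.3
ee_pos: [0.5485, 0.0014, -0.0059]
tcp_rot: [[-0.726, -0.688, -0.003], [-0.688, 0.726, 0.001], [0.002, 0.002, -1.0]]
ft_force: [-5.3, 0.3, 6.0]
width: 0.595
finger_force: 30.0
```

Call:
apply_moves(
  series=[
    {"x":8,"y":0,"z":0,"rx":0,"ry":0,"rz":0},
    {"x":16,"y":0,"z":0,"rx":0,"ry":0,"rz":0},
    {"x":24,"y":0,"z":0,"rx":0,"ry":0,"rz":0},
    {"x":28,"y":0,"z":0,"rx":0,"ry":0,"rz":0},
    {"x":28,"y":0,"z":0,"rx":0,"ry":0,"rz":0},
  ],
)

```text
t: 14.8
ee_pos: [0.5289, -0.0186, -0.0045]
tcp_rot: [[-0.726, -0.688, 0.0], [-0.688, 0.726, -0.0], [-0.0, -0.0, -1.0]]
ft_force: [-1.1, 0.1, -2.7]
width: 0.591
finger_force: 30.0
```

Run:
```python
from h import *
hpos();p=hw(H,(-24,.6,0))[0];plan(p[0],p[1],-.0057,np.degrees(H[3])+180)
```

```text
holder xy of TCP [np.float64(35.9), np.float64(-0.1)]
t 14.80 ee [ 0.5289 -0.0186 -0.0045] yaw -136.6 F [-1.0683  0.1318 -2.6775] w 0.591 q6 -2.53 | shift [59.9  0.8  1.2] rot [-0.01  0.01  0.07]
```

Call:
apply_moves(
  series=[
    {"x":6,"y":0.7,"z":0.8,"rx":0,"ry":0,"rz":0},
    {"x":14,"y":0.7,"z":0.8,"rx":0,"ry":0,"rz":0},
    {"x":22,"y":0.7,"z":0.8,"rx":0,"ry":0,"rz":0},
    {"x":30,"y":0.7,"z":0.8,"rx":0,"ry":0,"rz":0},
    {"x":36,"y":0.7,"z":0.8,"rx":0,"ry":0,"rz":0},
  ],
)

```text
t: 15.3
ee_pos: [0.502, -0.0428, -0.0057]
tcp_rot: [[-0.726, -0.688, -0.0], [-0.688, 0.726, 0.0], [0.0, 0.0, -1.0]]
ft_force: [-0.4, 0.1, -2.8]
width: 0.59
finger_force: 30.0
```

Call:
apply_moves(
  series=[
    {"x":8,"y":0,"z":0,"rx":0,"ry":0,"rz":0},
    {"x":16,"y":0,"z":0,"rx":0,"ry":0,"rz":0},
    {"x":22,"y":0,"z":0,"rx":0,"ry":0,"rz":0},
    {"x":22,"y":0,"z":0,"rx":0,"ry":0,"rz":0},
  ],
)

```text
t: 15.7
ee_pos: [0.4861, -0.0579, -0.0057]
tcp_rot: [[-0.726, -0.688, -0.001], [-0.688, 0.726, 0.0], [0.0, 0.0, -1.0]]
ft_force: [0.2, 1.3, -3.1]
width: 0.598
finger_force: 30.0
```

Run:
```python
from h import *
hpos();p=hw(H,(-24,.6,0))[0];plan(p[0],p[1],-.0057,np.degrees(H[3])+180)
# red end of the tray in scene/side: blobs
for n in("scene","side"):
    i=get_image(n);m=((i[:,:,0]>90)&(i[:,:,1]<55)&(i[:,:,2]<60)).astype(np.uint8);k,l,st,ce=cv2.connectedComponentsWithStats(m);c=calibration(n)
    print(n,[(st[j].tolist(),ce[j].round(1).tolist()) for j in range(1,k) if st[j,4]>8 and 200<ce[j,0]<320 and 160<ce[j,1]<270])
    for X in(45,51,57):print(X,proj(c,hw(H,[(X,28,51),(X,-28,51),(X,-28,15)])).round(1).tolist())
```

```text
holder xy of TCP [np.float64(-22.3), np.float64(0.8)]
t 15.70 ee [ 0.4861 -0.0579 -0.0057] yaw -136.5 F [ 0.1683  1.2765 -3.1035] w 0.598 q6 -2.62 | shift [ 1.7 -0.2  0. ] rot [ 0.02 -0.02  0.08]
scene [([248, 218, 6, 23, 78], [250.5, 229.4]), ([273, 250, 6, 23, 97], [275.4, 261.0])]
45 [[252.3, 216.5], [248.2, 233.6], [248.1, 242.4]]
51 [[254.6, 216.9], [250.6, 233.9], [250.4, 242.8]]
57 [[256.9, 217.2], [253.0, 234.3], [252.8, 243.2]]
side [([304, 189, 6, 20, 77], [306.6, 197.6]), ([268, 262, 21, 11, 47], [278.5, 269.2])]
45 [[261.5, 198.7], [276.0, 205.2], [275.7, 212.8]]
51 [[262.5, 197.6], [277.0, 204.1], [276.6, 211.7]]
57 [[263.4, 196.5], [277.9, 203.0], [277.5, 210.6]]
```

Inside the mouth with no side force. Release, shift the grip to the red end, and regrip.

Call:
apply_moves(
  series=[
    {"x":0,"y":0,"z":0.8,"rx":0,"ry":0,"rz":0},
    {"x":0,"y":0,"z":0.8,"rx":0,"ry":0,"rz":0},
    {"x":0,"y":0,"z":0.8,"rx":0,"ry":0,"rz":0},
    {"x":0,"y":0,"z":0.8,"rx":0,"ry":0,"rz":0},
  ],
  hand=70,
)

```text
t: 16.2
ee_pos: [0.4873, -0.0574, -0.0061]
tcp_rot: [[-0.725, -0.689, 0.001], [-0.689, 0.725, -0.0], [-0.0, -0.001, -1.0]]
ft_force: [0.7, 0.8, -0.3]
width: 0.744
finger_force: 0.0
```

Call:
apply_moves(
  series=[
    {"x":-20,"y":0,"z":0,"rx":0,"ry":0,"rz":0},
    {"x":-40,"y":0,"z":0,"rx":0,"ry":0,"rz":0},
    {"x":-56,"y":0,"z":0,"rx":0,"ry":0,"rz":0},
    {"x":-56,"y":0,"z":0,"rx":0,"ry":0,"rz":0},
    {"x":-56,"y":0,"z":0,"rx":0,"ry":0,"rz":0},
  ],
)

```text
t: 16.7
ee_pos: [0.5272, -0.0188, -0.0065]
tcp_rot: [[-0.725, -0.689, -0.001], [-0.689, 0.725, -0.0], [0.001, 0.0, -1.0]]
ft_force: [0.0, -0.8, -0.2]
width: 0.745
finger_force: 0.0
```

Call:
apply_moves(
  series=[
    {"x":0,"y":0,"z":0,"rx":0,"ry":0,"rz":0},
    {"x":0,"y":0,"z":0,"rx":0,"ry":0,"rz":0},
    {"x":0,"y":0,"z":0,"rx":0,"ry":0,"rz":0},
    {"x":0,"y":0,"z":0,"rx":0,"ry":0,"rz":0},
  ],
  hand=40,
)

```text
t: 17.1
ee_pos: [0.5268, -0.0193, -0.0066]
tcp_rot: [[-0.726, -0.688, -0.001], [-0.688, 0.726, -0.0], [0.001, 0.0, -1.0]]
ft_force: [-0.4, -1.3, -0.7]
width: 0.593
finger_force: 30.0
```

Run:
```python
from h import *
hpos();p=hw(H,(-10,.6,0))[0];plan(p[0],p[1],-.0057,np.degrees(H[3])+180)
```

```text
holder xy of TCP [np.float64(33.8), np.float64(0.9)]
t 17.10 ee [ 0.5268 -0.0193 -0.0066] yaw -136.5 F [-0.3911 -1.3357 -0.682 ] w 0.593 q6 -2.53 | shift [43.8 -0.2 -0.8] rot [ 0.02 -0.05  0.1 ]
```

Call:
apply_moves(
  series=[
    {"x":7,"y":0,"z":0,"rx":0,"ry":0,"rz":0},
    {"x":14,"y":0,"z":0,"rx":0,"ry":0,"rz":0},
    {"x":21,"y":0,"z":0,"rx":0,"ry":0,"rz":0},
    {"x":28,"y":0,"z":0,"rx":0,"ry":0,"rz":0},
    {"x":34,"y":0,"z":0,"rx":0,"ry":0,"rz":0},
  ],
)

```text
t: 17.6
ee_pos: [0.5021, -0.0428, -0.0065]
tcp_rot: [[-0.726, -0.688, -0.0], [-0.688, 0.726, 0.0], [0.0, 0.0, -1.0]]
ft_force: [1.0, 0.2, -2.0]
width: 0.597
finger_force: 30.0
```

Call:
apply_moves(
  series=[
    {"x":4,"y":0,"z":0,"rx":0,"ry":0,"rz":0},
    {"x":8,"y":0,"z":0,"rx":0,"ry":0,"rz":0},
    {"x":11,"y":0,"z":0,"rx":0,"ry":0,"rz":0},
    {"x":11,"y":0,"z":0,"rx":0,"ry":0,"rz":0},
    {"x":11,"y":0,"z":0,"rx":0,"ry":0,"rz":0},
  ],
)

```text
t: 18.1
ee_pos: [0.4945, -0.05, -0.0065]
tcp_rot: [[-0.725, -0.688, -0.001], [-0.688, 0.725, -0.0], [0.001, 0.0, -1.0]]
ft_force: [-0.6, -1.3, -1.5]
width: 0.59
finger_force: 30.0
```

```bash
cat >> h.py <<'E'
def red():
  for n in("scene","side"):
    i=get_image(n);m=((i[:,:,0]>90)&(i[:,:,1]<55)&(i[:,:,2]<60)).astype(np.uint8);k,l,st,ce=cv2.connectedComponentsWithStats(m);c=calibration(n)
    print(n,[(st[j].tolist(),ce[j].round(1).tolist()) for j in range(1,k) if st[j,4]>8 and 200<ce[j,0]<320 and 160<ce[j,1]<255])
    for X in(-10,0,8):print(X,proj(c,hw(H,[(X,28,51),(X,-28,51),(X,-28,15)])).round(1).tolist())
E
python3 - <<'E'
from h import *
hpos();p=hw(H,(-10,.6,0))[0];plan(p[0],p[1],-.0057,np.degrees(H[3])+180);red()
E
```

```text
holder xy of TCP [np.float64(-10.7), np.float64(0.8)]
t 18.10 ee [ 0.4945 -0.05   -0.0065] yaw -136.5 F [-0.6025 -1.3149 -1.5359] w 0.590 q6 -2.60 | shift [-0.7 -0.2 -0.8] rot [ 0.02 -0.04  0.14]
scene [([235, 219, 3, 6, 11], [236.3, 221.4]), ([231, 232, 5, 4, 16], [232.8, 233.3])]
-10 [[231.2, 213.4], [226.3, 230.2], [226.8, 239.1]]
0 [[235.0, 214.0], [230.2, 230.8], [230.6, 239.7]]
8 [[238.1, 214.4], [233.4, 231.3], [233.7, 240.2]]
side [([304, 189, 6, 20, 77], [306.6, 197.6]), ([254, 207, 12, 8, 38], [260.2, 209.7]), ([229, 251, 7, 5, 12], [232.2, 253.2])]
-10 [[252.4, 208.7], [267.1, 215.5], [266.9, 223.1]]
0 [[254.1, 206.8], [268.7, 213.6], [268.5, 221.2]]
8 [[255.4, 205.3], [270.1, 212.1], [269.8, 219.7]]
```

Call:
apply_moves(
  series=[
    {"x":2,"y":0,"z":0,"rx":0,"ry":0,"rz":0},
    {"x":4,"y":0,"z":0,"rx":0,"ry":0,"rz":0},
    {"x":6,"y":0,"z":0,"rx":0,"ry":0,"rz":0},
    {"x":6,"y":0,"z":0,"rx":0,"ry":0,"rz":0},
    {"x":6,"y":0,"z":0,"rx":0,"ry":0,"rz":0},
  ],
)

```text
t: 18.7
ee_pos: [0.4909, -0.0539, -0.0062]
tcp_rot: [[-0.726, -0.688, 0.001], [-0.688, 0.726, 0.0], [-0.001, -0.0, -1.0]]
ft_force: [2.2, 2.1, -1.7]
width: 0.594
finger_force: 30.0
```

Run:
```python
from h import *
hpos();s=state();print("force along holder x",s["ft_force"][:2]@[np.cos(H[3]),np.sin(H[3])]);red()
```

```text
holder xy of TCP [np.float64(-16.0), np.float64(0.4)]
force along holder x 3.049838681967933
scene [([233, 219, 3, 8, 16], [234.2, 221.8]), ([229, 230, 5, 6, 21], [230.9, 232.5])]
-10 [[231.2, 213.4], [226.3, 230.2], [226.8, 239.1]]
0 [[235.0, 214.0], [230.2, 230.8], [230.6, 239.7]]
8 [[238.1, 214.4], [233.4, 231.3], [233.7, 240.2]]
side [([304, 189, 6, 20, 78], [306.6, 197.6]), ([253, 208, 13, 7, 38], [259.4, 210.7]), ([231, 252, 5, 4, 9], [233.3, 253.4])]
-10 [[252.4, 208.7], [267.1, 215.5], [266.9, 223.1]]
0 [[254.1, 206.8], [268.7, 213.6], [268.5, 221.2]]
8 [[255.4, 205.3], [270.1, 212.1], [269.8, 219.7]]
```

Spring contact felt (3 N). Release, rise, and turn the wrist back for the gate.

Call:
apply_moves(
  series=[
    {"x":0,"y":0,"z":0,"rx":0,"ry":0,"rz":0},
    {"x":0,"y":0,"z":0,"rx":0,"ry":0,"rz":0},
    {"x":0,"y":0,"z":0,"rx":0,"ry":0,"rz":0},
    {"x":0,"y":0,"z":-30,"rx":0,"ry":0,"rz":0},
    {"x":0,"y":0,"z":-75,"rx":0,"ry":0,"rz":0},
  ],
  hand=70,
)

```text
t: 19.3
ee_pos: [0.4867, -0.0534, 0.0665]
tcp_rot: [[-0.725, -0.688, -0.008], [-0.688, 0.725, 0.002], [0.005, 0.007, -1.0]]
ft_force: [0.3, -0.7, -0.9]
width: 0.746
finger_force: 0.0
```

Call:
apply_moves(
  series=[
    {"x":0,"y":0,"z":-40,"rx":0,"ry":0,"rz":0},
    {"x":0,"y":0,"z":-40,"rx":0,"ry":0,"rz":8},
    {"x":0,"y":0,"z":-40,"rx":0,"ry":0,"rz":16},
    {"x":0,"y":0,"z":-40,"rx":0,"ry":0,"rz":24},
    {"x":0,"y":0,"z":-40,"rx":0,"ry":0,"rz":32},
  ],
)

```text
t: 19.8
ee_pos: [0.4901, -0.0543, 0.1088]
tcp_rot: [[-0.981, -0.194, -0.0], [-0.194, 0.981, -0.001], [0.0, -0.001, -1.0]]
ft_force: [0.7, 0.1, -0.3]
width: 0.74
finger_force: 0.0
```

Call:
apply_moves(
  series=[
    {"x":0,"y":0,"z":0,"rx":0,"ry":0,"rz":40},
    {"x":0,"y":0,"z":0,"rx":0,"ry":0,"rz":40},
    {"x":0,"y":0,"z":0,"rx":0,"ry":0,"rz":40},
    {"x":0,"y":0,"z":0,"rx":0,"ry":0,"rz":40},
    {"x":0,"y":0,"z":0,"rx":0,"ry":0,"rz":40},
  ],
)

```text
t: 20.3
ee_pos: [0.49, -0.0543, 0.1085]
tcp_rot: [[-0.877, 0.481, -0.001], [0.481, 0.877, -0.001], [0.001, -0.001, -1.0]]
ft_force: [0.3, -0.1, 0.6]
width: 0.745
finger_force: 0.0
```

Call:
apply_moves(
  series=[
    {"x":0,"y":0,"z":0,"rx":0,"ry":0,"rz":40},
    {"x":0,"y":0,"z":0,"rx":0,"ry":0,"rz":40},
    {"x":0,"y":0,"z":0,"rx":0,"ry":0,"rz":40},
    {"x":0,"y":0,"z":0,"rx":0,"ry":0,"rz":40},
    {"x":0,"y":0,"z":0,"rx":0,"ry":0,"rz":40},
  ],
)

```text
t: 20.8
ee_pos: [0.49, -0.0543, 0.1085]
tcp_rot: [[-0.362, 0.932, -0.001], [0.932, 0.362, -0.001], [-0.0, -0.001, -1.0]]
ft_force: [-0.3, -0.1, 0.2]
width: 0.746
finger_force: 0.0
```

Call:
apply_moves(
  series=[
    {"x":0,"y":0,"z":0,"rx":0,"ry":0,"rz":40},
    {"x":0,"y":0,"z":0,"rx":0,"ry":0,"rz":40},
    {"x":0,"y":0,"z":0,"rx":0,"ry":0,"rz":40},
    {"x":0,"y":0,"z":0,"rx":0,"ry":0,"rz":40},
    {"x":0,"y":0,"z":0,"rx":0,"ry":0,"rz":40},
  ],
)

```text
t: 21.3
ee_pos: [0.49, -0.0543, 0.1085]
tcp_rot: [[0.322, 0.947, -0.001], [0.947, -0.322, -0.001], [-0.001, -0.001, -1.0]]
ft_force: [0.2, -0.1, -0.6]
width: 0.745
finger_force: 0.0
```

Run:
```python
from h import *
plan(.6543,-.0284,.11,49.3);red()
```

```text
t 21.30 ee [ 0.49   -0.0543  0.1085] yaw 71.2 F [ 0.1722 -0.0637 -0.6222] w 0.745 q6 0.04 | shift [ 77.4 147.2  -1.6] rot [-0.03  0.05 21.93]
scene [([230, 216, 7, 19, 79], [233.6, 224.9])]
-10 [[231.2, 213.4], [226.3, 230.2], [226.8, 239.1]]
0 [[235.0, 214.0], [230.2, 230.8], [230.6, 239.7]]
8 [[238.1, 214.4], [233.4, 231.3], [233.7, 240.2]]
side [([304, 189, 6, 20, 77], [306.6, 197.6]), ([255, 207, 15, 10, 46], [262.3, 211.0]), ([229, 251, 4, 4, 10], [230.4, 252.3])]
-10 [[252.4, 208.7], [267.1, 215.5], [266.9, 223.1]]
0 [[254.1, 206.8], [268.7, 213.6], [268.5, 221.2]]
8 [[255.4, 205.3], [270.1, 212.1], [269.8, 219.7]]
```

Call:
apply_moves(
  series=[
    {"x":77,"y":147,"z":0,"rx":0,"ry":0,"rz":22},
    {"x":77,"y":147,"z":0,"rx":0,"ry":0,"rz":22},
    {"x":77,"y":147,"z":0,"rx":0,"ry":0,"rz":22},
    {"x":77,"y":147,"z":0,"rx":0,"ry":0,"rz":22},
    {"x":77,"y":147,"z":0,"rx":0,"ry":0,"rz":22},
  ],
  hand=50,
)

```text
t: 21.9
ee_pos: [0.656, -0.0274, 0.1078]
tcp_rot: [[0.647, 0.763, -0.0], [0.763, -0.647, -0.0], [-0.0, 0.0, -1.0]]
ft_force: [-0.7, 0.4, -0.1]
width: 0.535
finger_force: 0.0
```

Run:
```python
from h import *
plan(.6543,-.0284,.039,49.3)
c=calibration("wrist");i=get_image("wrist");m=((i[:,:,0]>150)&(i[:,:,1]<40)&(i[:,:,2]<40)).astype(np.uint8);k,l,st,ce=cv2.connectedComponentsWithStats(m)
s=state()
for j in range(1,k):
    if st[j,4]>60:
        P=ray(c,*ce[j],.096);print(st[j],ce[j],P,s["tcp_rot"].T@(P-s["ee_pos"])*1e3)
```

```text
t 21.90 ee [ 0.656  -0.0274  0.1078] yaw 49.7 F [-0.6759  0.3608 -0.1384] w 0.535 q6 0.53 | shift [-1.9 -0.6 68.8] rot [0.01 0.01 0.39]
[250 201  21  20 318] [260.2579 210.7893] [ 0.6575 -0.0298  0.096 ] [ 0.3677  3.9076 11.761 ]
```

Call:
apply_moves(
  series=[
    {"x":-1,"y":2,"z":20,"rx":0,"ry":0,"rz":0},
    {"x":-1,"y":2,"z":40,"rx":0,"ry":0,"rz":0},
    {"x":-1,"y":2,"z":56,"rx":0,"ry":0,"rz":0},
    {"x":-1,"y":2,"z":65,"rx":0,"ry":0,"rz":0},
    {"x":-1,"y":2,"z":68.5,"rx":0,"ry":0,"rz":0},
  ],
)

```text
t: 22.45
ee_pos: [0.6536, -0.0297, 0.0389]
tcp_rot: [[0.649, 0.761, -0.002], [0.761, -0.649, 0.0], [-0.001, -0.002, -1.0]]
ft_force: [0.3, -0.4, -1.0]
width: 0.533
finger_force: 0.0
```

Call:
apply_moves(
  series=[
    {"x":0,"y":0,"z":0,"rx":0,"ry":0,"rz":0},
    {"x":0,"y":0,"z":0,"rx":0,"ry":0,"rz":0},
    {"x":0,"y":0,"z":0,"rx":0,"ry":0,"rz":0},
    {"x":0,"y":0,"z":0,"rx":0,"ry":0,"rz":0},
    {"x":0,"y":0,"z":0,"rx":0,"ry":0,"rz":0},
  ],
  hand=0,
)

```text
t: 22.95
ee_pos: [0.6567, -0.0302, 0.041]
tcp_rot: [[0.649, 0.76, 0.003], [0.76, -0.649, -0.001], [0.001, 0.003, -1.0]]
ft_force: [2.2, -1.8, -0.1]
width: 0.181
finger_force: 30.0
```

Run:
```python
from h import *
s=state();Rm=s["tcp_rot"];d=s["ee_pos"][:2]-hw(H,(3,-60,0))[0,:2];g=np.pi/2+H[3]-np.arctan2(d[1],d[0]);print("gate",g,np.linalg.norm(d),s["ft_force"],s["q"][5])
for k in range(1,6):
    t=-.145*k;r=np.array([Rm[0,:2]@d,0]); # rotate hinge->post vector CCW by -t, in tool axes
    c,n=np.cos(-t),np.sin(-t);v=np.array([c*d[0]-n*d[1],n*d[0]+c*d[1]])-d
    print((Rm[:2,:2].T@v*1000).round(1),round(np.degrees(t),1))
```

```text
gate 1.869186055564617 0.12322147210456627 [ 2.2003 -1.8498 -0.1006] 0.5296486296499578
[  5.8 -16.9] -8.3
[  9.2 -34.4] -16.6
[  9.9 -52.2] -24.9
[  8.1 -70. ] -33.2
[  3.8 -87.3] -41.5
```

Post gripped again. Swinging the gate shut.

Call:
apply_moves(
  series=[
    {"x":5.9,"y":-17.1,"z":0,"rx":0,"ry":0,"rz":-8.3},
    {"x":9.3,"y":-34.7,"z":0,"rx":0,"ry":0,"rz":-16.6},
    {"x":10,"y":-52.7,"z":0,"rx":0,"ry":0,"rz":-24.9},
    {"x":8.2,"y":-70.7,"z":0,"rx":0,"ry":0,"rz":-33.2},
    {"x":3.8,"y":-88.2,"z":0,"rx":0,"ry":0,"rz":-41.5},
  ],
)

```text
t: 23.45
ee_pos: [0.5924, 0.0302, 0.041]
tcp_rot: [[-0.024, 1.0, 0.005], [1.0, 0.024, -0.001], [-0.002, 0.005, -1.0]]
ft_force: [4.2, -3.6, -0.6]
width: 0.185
finger_force: 30.0
```

Call:
apply_moves(
  series=[
    {"x":5.9,"y":-17.1,"z":0,"rx":0,"ry":0,"rz":-8.3},
    {"x":9.3,"y":-34.7,"z":0,"rx":0,"ry":0,"rz":-16.6},
    {"x":10,"y":-52.7,"z":0,"rx":0,"ry":0,"rz":-24.9},
    {"x":8.2,"y":-70.7,"z":0,"rx":0,"ry":0,"rz":-33.2},
    {"x":3.8,"y":-88.2,"z":0,"rx":0,"ry":0,"rz":-41.5},
  ],
)

```text
t: 23.95
ee_pos: [0.5042, 0.0327, 0.041]
tcp_rot: [[-0.68, 0.733, 0.005], [0.733, 0.68, -0.0], [-0.004, 0.004, -1.0]]
ft_force: [4.9, -2.6, -2.7]
width: 0.186
finger_force: 30.0
```

```bash
cat > arc.py <<'E'
from h import *
s=state();Rm=s["tcp_rot"];d=s["ee_pos"][:2]-hw(H,(3,-60,0))[0,:2];g=np.pi/2+H[3]-np.arctan2(d[1],d[0]);print("gate",g,np.linalg.norm(d),"F",s["ft_force"],"F holder",s["ft_force"][:2]@[np.cos(H[3]),np.sin(H[3])],s["width"])
for t in np.linspace(g,0,6)[1:]:
    p=hw(H,(3+125*np.sin(t),-60+125*np.cos(t),0))[0,:2];print((Rm[:2,:2].T@(p-s["ee_pos"][:2])*1000).round(1),round(np.degrees(t-g),1))
plan(.4613,.0057,.039,155.6)
E
python3 arc.py
```

```text
gate 0.41334691282430325 0.12475362602306866 F [ 4.9434 -2.58   -2.6554] F holder 1.8216100500733632 0.18587123740970002
[ 3.9 -9.6] -4.7
[  6.8 -19.5] -9.5
[  8.8 -29.6] -14.2
[ 10.  -39.9] -18.9
[ 10.3 -50.2] -23.7
t 23.95 ee [0.5042 0.0327 0.041 ] yaw 132.9 F [ 4.9434 -2.58   -2.6554] w 0.186 q6 -0.86 | shift [  9.4 -49.8   1.7] rot [  0.17   0.27 -22.73]
```

Call:
apply_moves(
  series=[
    {"x":3.9,"y":-9.6,"z":0,"rx":0,"ry":0,"rz":-4.7},
    {"x":6.8,"y":-19.5,"z":0,"rx":0,"ry":0,"rz":-9.5},
    {"x":8.8,"y":-29.6,"z":0,"rx":0,"ry":0,"rz":-14.2},
    {"x":10,"y":-39.9,"z":0,"rx":0,"ry":0,"rz":-18.9},
    {"x":10,"y":-50,"z":0,"rx":0,"ry":0,"rz":-23},
  ],
)

```text
t: 24.45
ee_pos: [0.4616, 0.0074, 0.041]
tcp_rot: [[-0.911, 0.413, 0.007], [0.413, 0.911, 0.002], [-0.005, 0.005, -1.0]]
ft_force: [7.1, 5.1, -5.2]
width: 0.18
finger_force: 30.0
```

Call:
apply_moves(
  series=[
    {"x":0,"y":0,"z":0,"rx":0,"ry":0,"rz":0},
    {"x":0,"y":0,"z":0,"rx":0,"ry":0,"rz":0},
    {"x":0,"y":0,"z":0,"rx":0,"ry":0,"rz":0},
  ],
)

```text
t: 24.75
ee_pos: [0.4606, 0.0066, 0.0409]
tcp_rot: [[-0.91, 0.415, 0.004], [0.415, 0.91, 0.001], [-0.004, 0.002, -1.0]]
ft_force: [4.2, 1.7, -1.4]
width: 0.183
finger_force: 30.0
```

```bash
python3 arc.py; python3 -c "
from h import *
red()"
```

```text
gate 0.0045228543323903025 0.12518873455812715 F [ 4.2301  1.6679 -1.3749] F holder 4.220263389358412 0.1833727827271552
[-0.1 -0.2] -0.1
[-0.1 -0.3] -0.1
[-0.  -0.4] -0.2
[-0.  -0.5] -0.2
[ 0.  -0.6] -0.3
t 24.75 ee [0.4606 0.0066 0.0409] yaw 155.5 F [ 4.2301  1.6679 -1.3749] w 0.183 q6 -1.32 | shift [-1.  -0.6  1.9] rot [ 0.12  0.2  -0.1 ]
scene [([237, 191, 7, 20, 81], [240.1, 198.8]), ([223, 216, 8, 21, 93], [226.5, 225.9])]
-10 [[231.2, 213.4], [226.3, 230.2], [226.8, 239.1]]
0 [[235.0, 214.0], [230.2, 230.8], [230.6, 239.7]]
8 [[238.1, 214.4], [233.4, 231.3], [233.7, 240.2]]
side [([243, 200, 6, 11, 42], [244.7, 205.0]), ([252, 210, 15, 9, 53], [259.1, 214.0]), ([226, 248, 10, 8, 25], [230.9, 251.9])]
-10 [[252.4, 208.7], [267.1, 215.5], [266.9, 223.1]]
0 [[254.1, 206.8], [268.7, 213.6], [268.5, 221.2]]
8 [[255.4, 205.3], [270.1, 212.1], [269.8, 219.7]]
```

Call:
apply_moves(
  series=[
    {"x":0,"y":-2,"z":0,"rx":0,"ry":0,"rz":0},
    {"x":0,"y":-4,"z":0,"rx":0,"ry":0,"rz":0},
    {"x":0,"y":-4,"z":0,"rx":0,"ry":0,"rz":0},
  ],
)

```text
t: 25.15
ee_pos: [0.4598, 0.0059, 0.041]
tcp_rot: [[-0.91, 0.416, 0.006], [0.416, 0.909, 0.006], [-0.003, 0.008, -1.0]]
ft_force: [7.2, 10.7, -3.1]
width: 0.182
finger_force: 30.0
```

Call:
apply_moves(
  series=[
    {"x":0,"y":-4,"z":0,"rx":0,"ry":0,"rz":0},
    {"x":0,"y":-2,"z":0,"rx":0,"ry":0,"rz":0},
    {"x":0,"y":1,"z":0,"rx":0,"ry":0,"rz":0},
  ],
)

```text
t: 25.45
ee_pos: [0.4597, 0.0059, 0.0409]
tcp_rot: [[-0.91, 0.415, 0.004], [0.415, 0.91, 0.003], [-0.003, 0.005, -1.0]]
ft_force: [4.7, 2.8, 0.2]
width: 0.185
finger_force: 30.0
```

The gate is against its stop. Release and lift clear.

Call:
apply_moves(
  series=[
    {"x":0,"y":0,"z":0,"rx":0,"ry":0,"rz":0},
    {"x":0,"y":0,"z":0,"rx":0,"ry":0,"rz":0},
    {"x":0,"y":0,"z":0,"rx":0,"ry":0,"rz":0},
    {"x":0,"y":0,"z":-30,"rx":0,"ry":0,"rz":0},
    {"x":0,"y":0,"z":-70,"rx":0,"ry":0,"rz":0},
  ],
  hand=50,
)

```text
t: 25.95
ee_pos: [0.454, 0.0037, 0.1083]
tcp_rot: [[-0.91, 0.415, -0.008], [0.415, 0.91, 0.001], [0.007, -0.002, -1.0]]
ft_force: [0.4, 0.1, -0.0]
width: 0.526
finger_force: 0.0
```

Call:
apply_moves(
  series=[
    {"x":0,"y":0,"z":-50,"rx":0,"ry":0,"rz":0},
    {"x":0,"y":0,"z":-60,"rx":0,"ry":0,"rz":0},
    {"x":0,"y":0,"z":-60,"rx":0,"ry":0,"rz":0},
    {"x":0,"y":0,"z":-60,"rx":0,"ry":0,"rz":0},
    {"x":0,"y":0,"z":-60,"rx":0,"ry":0,"rz":0},
  ],
)

```text
t: 26.45
ee_pos: [0.4554, 0.0038, 0.1677]
tcp_rot: [[-0.91, 0.415, -0.005], [0.415, 0.91, 0.001], [0.005, -0.001, -1.0]]
ft_force: [-0.0, 0.5, -0.5]
width: 0.53
finger_force: 0.0
```

Run:
```python
from h import *
s=state();print(s["t"],s["ee_pos"],s["ft_force"]);red()
c=calibration("wrist");i=get_image("wrist");m=((i[:,:,0]>150)&(i[:,:,1]<40)&(i[:,:,2]<40)).astype(np.uint8);k,l,st,ce=cv2.connectedComponentsWithStats(m)
cH,sH=np.cos(H[3]),np.sin(H[3])
for j in range(1,k):
    if st[j,4]>20:
        for z in(.051,.096):
            d=(ray(c,*ce[j],z)[:2]-H[:2])*1e3;print(st[j],z,"holder",[d@[cH,sH],d@[-sH,cH]])
```

```text
26.45 [0.4554 0.0038 0.1677] [-0.0397  0.4961 -0.4779]
scene [([236, 191, 7, 21, 73], [239.3, 199.0]), ([223, 216, 7, 21, 93], [226.1, 226.1])]
-10 [[231.2, 213.4], [226.3, 230.2], [226.8, 239.1]]
0 [[235.0, 214.0], [230.2, 230.8], [230.6, 239.7]]
8 [[238.1, 214.4], [233.4, 231.3], [233.7, 240.2]]
side [([242, 192, 7, 19, 96], [245.0, 200.0]), ([252, 210, 16, 10, 54], [259.8, 214.3]), ([227, 250, 9, 6, 25], [231.3, 252.3])]
-10 [[252.4, 208.7], [267.1, 215.5], [266.9, 223.1]]
0 [[254.1, 206.8], [268.7, 213.6], [268.5, 221.2]]
8 [[255.4, 205.3], [270.1, 212.1], [269.8, 219.7]]
[253 184  16  16 191] 0.051 holder [np.float64(6.181829599984746), np.float64(55.66584989954707)]
[253 184  16  16 191] 0.096 holder [np.float64(1.1343508690798707), np.float64(66.73356036857318)]
[218 205  18  43 338] 0.051 holder [np.float64(-17.096497329561984), np.float64(5.542534409360057)]
[218 205  18  43 338] 0.096 holder [np.float64(-18.934880795698078), np.float64(23.520126970896307)]
```

```bash
python3 -c "
from bench import *
print(close_job())"
```

```text
the job is handed in; nothing more can be done
None
```

The tray is back in the green sleeve with its red end at the gate, the gate is shut against its stop and the gripper is clear; I handed the job in at about 26.6 s of the 72 s allowed, and the verdict was not shown to me.

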